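Change over a dish gallery

ROBOT

A 6-joint arm with a two-finger parallel gripper is mounted at the origin on the work surface. World frame = base frame: x ahead of the robot, y to its left, z up, the work surface at z = 0. Lengths are in mm, angles in degrees, forces in N, time in s.
With the tool pointing down it reaches from about 300 to 850 mm from the base axis. Payload 4.2 kg.
Tool frame: the origin (TCP) lies at the very end of the fingers, on their centre line; the grasp point (between the pads) lies 19 mm behind it (env.grip_depth is the distance from the TCP to the grasp point, in mm); y points along the fingers, z is the direction in which the jaws open and shut, and the axes are right-handed (so a half turn about y gives the same grasp; the last joint's range is limited). The gripper opens to 91 mm and grips with 3 to 60 N. Pads are 32 mm wide; open, the fingers measure 118 mm over their backs; the gripper's body (76 mm by 178 mm) begins 60 mm behind the grasp point.
Start: joints at [-69.786, 18.312, 89.639, -0, 72.044, -1.146], TCP at [209.434, -535.521, 192.176] pointing down, gripper open.
Joint ranges: [-177.97, 177.97], [-48.28, 115.42], [12.27, 149.76], [-77.06, 257.06], [2.81, 150.46], [-146.56, 146.56]. Speed limits (degrees/s): [147.25, 147.25, 180, 180, 180, 180].

INTERFACE

Orientations are given as [roll, pitch, yaw] about the fixed x, y, z axes, in that order (R = Rz(yaw) Ry(pitch) Rx(roll)).
In Python, from workcell import state, imaging, job, env gives the robot as it stands.
- The arm moves only by the shell command python3 -m pendant 'ROWS' [FORCE]. ROWS is JSON, a list of rows, each an object with "delta_pos": the shift along the tool's x, y, z in cm, a list of three; "twist": the turn, a rotation vector about the tool's x, y, z in degrees, a list of three; "grip": the opening in per cent of the stroke, from 0 (shut) to 100 (fully open). In form: [{"delta_pos": [tx, ty, tz], "twist": [wx, wy, wz], "grip": grip}, ...]. A call has exactly 5 rows; each row is the pose to reach, as a shift and turn from the pose commanded when the call began, along the tool's axes at that moment; what a row does not reach only later rows make up. A row lasts 1/10 s, in which the tool goes at most 50 mm and 8.59 degrees, less where a joint would pass 70% of its speed; a pose out of reach is approached as far as the arm can. A call with a gripper value outside its range is refused whole. The fingers move at their own pace and stop on an object; FORCE is the grip in N (left out, the last holds). Time passes only in rows, so rows that repeat a pose let the fingers close, or fill a call up. It gives the time, the measured TCP pose, the force and the opening at its end, in the units of the state.
- state(): the state, without advancing time (a new reading comes with each control period).
- imaging.grab_frame(name): name is "scene" or "top" or "wrist"; returns (picture, depth): 480x640x3 uint8, red, green, blue; 480x640 float32, mm along the optical axis (not along the pixel's ray), 0 where there is no reading.
- imaging.camera_info(name): a dict with "fx", "fy", "cx", "cy" (pixels), "R" (3x3) and "t" (3): a world point X has camera coordinates R X + t. Camera axes: x right, y down, z forward; pixel columns grow to the right and rows downward; lengths in mm; the calibration is good to about 2 mm. A picture is of the moment at which its call begins: read the wrist's pose just before it. camera_info takes no time and is no camera call; for the wrist camera it gives the pose at the moment of the call.
- job.job_done(): hands the job in, once; it reports no verdict.
The state is a dict: "time_s": time; "qpos": joint angles; "qvel": joint speeds; "effort": joint torques, N m; "ee_pos": TCP position; "ee_rot": TCP orientation; "force": force on the tool from outside, world axes, zero at the start; "torque": the same for the moment, N m; "gripper_width": finger opening in mm.
Only numpy, scipy, OpenCV 4.12 (cv2) and the standard library are available. Lean on these libraries where they do the work, as an engineer would, in place of code of your own. Each camera call takes 0.05 s, during which the arm holds its last target.

TASK

First take the finished dish carrier out of the heated gallery, through its entry lane, and set it upright on the steel return tray. Then load every fresh carrier from the bench: set it on the apron, slide it dish first through the lane under the clear roof and along to the left, so that they all stand side by side in the gallery and the entry lane is left empty. Only when all are in, press the lever down until it latches, and leave the other bench ware alone.

Things in the scene. Friction and masses are not known exactly. Their poses are not given: they have to be found in the camera images.
- gallery: Heated dish gallery, fixed, white and aluminium, clear roof. Frame: x away from the robot, y left, z up; origin on the bench at the inner face of the front wall. Its floor top is z = 8 mm; inside x 0 to 92 (back wall), y -172 to 162 (end walls, 38 high). Front wall, 30 high, x -8 to 0, y -100 to 172. The part y -100 to 162 holds 4 carriers side by side (14 mm to spare). Rear housing 60 high, x 102-132.
- lane (a point): Mouth of the entry lane, the only way in: at x 0, y -136, z 8 mm in the gallery frame, centre of a 72 mm wide opening (y -172 to -100) between the front wall's end and the right end wall (which starts at x -8). A carrier goes in with its x along the gallery's x, up to the back wall (handle point then at x 10-18), then along +y; out in reverse. Carriers can be pushed along by one another.
- apron (a point): Centre of the open apron in front of the lane, at gallery x -50, y -136, z 8 mm: aluminium floor x -100 to 0, y -182 to -90, level with the lane floor, no rims. A carrier stands there in front of the roof with its handle point at x -48 or less.
- roof_edge (a point): Front edge of the clear roof, at gallery x 26, y -136, z 38 mm (its underside; top at 44, steel trim to 48). The roof covers x 26 to 102 over all of the lane and gallery. The petri dish passes under it; the tall handle travels in the 26 mm wide open gap between front wall and roof edge and sticks out above.
- gate_top (a point): Middle of the top edge of the steel gate bar, sunk under the floor in the lane's mouth at gallery x -4; linked to the lever, it rises 20 mm as the lever goes down, ending 18 mm above the lane floor, to close the lane.
- old_grip (a point): Finished carrier, alone in the gallery at the start. Grey base plate 84 (own x) x 62 x 6 mm, petri dish fixed on its front half (top 22 mm up), upright handle at the rear, 12 (x) x 24 (y) mm, to 90 mm above the underside; 0.1-0.2 kg. Point: in the handle, 72 mm above the underside; plate centre is 32 mm ahead along own +x (plate reaches 74 ahead, 10 behind). x: handle to dish; z up.
- lever (a joint): Sprung gate lever right of the gallery, rad: 0 = up (start), 0.60 = fully down. Pivot at gallery x 105, y -207, z 58 mm, axis along y; the arm points to the robot, 0.65 rad above level at 0, 0.05 rad at 0.60. Released early it springs back up; from about 0.39 a spring ball in the post beside it resists, and past about 0.5 it snaps to 0.60 and is held. 2 to 4 N on the pad, up to about 8 N at the ball.
- lever_pad (a point): Centre of the upper face of the lever's black press pad, 36 x 32 mm, 125 mm from the pivot; moves with the lever, about 140 mm above the bench when up and 72 mm when down.
- tray_floor (a point): Fixed shallow steel return tray at the right, 140 (x) x 120 (y) mm outside, walls 4 mm thick and 12 mm high; this point is the centre of its inner floor, 4 mm above the bench.
- tube_rack: Bystander: white test-tube rack, 52 x 200 mm, tubes to 107 mm high, beyond the gallery. Origin under its centre.
- reagent: Bystander: reagent bottle, 72 mm across, 160 mm high, beyond the tray. Origin under its centre.
- beaker: Bystander: glass beaker, 80 mm across, 90 mm high, at the far left. Origin under its centre.
- fresh1_grip (a point): Fresh dish carrier, built exactly like the finished one (see old_grip: same sizes, same place of this point in the handle, same axes); stands on the bench in front of the gallery or to its left, turned up to 0.6 rad; may be absent (None).
- fresh2_grip (a point): Fresh dish carrier, built exactly like the finished one (see old_grip: same sizes, same place of this point in the handle, same axes); stands on the bench in front of the gallery or to its left, turned up to 0.6 rad; may be absent (None).
- fresh3_grip (a point): Fresh dish carrier, built exactly like the finished one (see old_grip: same sizes, same place of this point in the handle, same axes); stands on the bench in front of the gallery or to its left, turned up to 0.6 rad; may be absent (None).
- fresh4_grip (a point): Fresh dish carrier, built exactly like the finished one (see old_grip: same sizes, same place of this point in the handle, same axes); stands on the bench in front of the gallery or to its left, turned up to 0.6 rad; may be absent (None).
Things that resemble listed ones, but are neither listed nor needed, are in the scene too. What is shaped like the part that bears fresh2_grip but orange is not meant. Leave any orange or yellow look-alike of the part that bears old_grip alone.

How it is judged (in metres and radians):
On the way, in this order (a step that is already met when the one before it is completed fails the run):
1. the finished carrier stands upright on the return tray, with the lever still up (z of old_grip in the frame of tray_floor between 0.062 and 0.082 m and x of old_grip in the frame of tray_floor between -0.075 and 0.075 m and y of old_grip in the frame of tray_floor between -0.065 and 0.065 m and angle between old_grip's own z axis and vertical below 0.1 rad and linear speed of old below 0.03 m/s and value of joint lever below 0.3 rad), for 0.2 s.
2. every fresh carrier stands in the gallery, clear of the entry lane, with the lever still up (x of fresh1_grip in the frame of gallery between 0.002 and 0.026 m and y of fresh1_grip in the frame of gallery between -0.073 and 0.14 m and z of fresh1_grip in the frame of gallery between 0.072 and 0.09 m and angle between each of fresh1_grip, fresh2_grip, fresh3_grip, fresh4_grip's own z axis and vertical below 0.1 rad and x of fresh2_grip in the frame of gallery between 0.002 and 0.026 m and y of fresh2_grip in the frame of gallery between -0.073 and 0.14 m and z of fresh2_grip in the frame of gallery between 0.072 and 0.09 m and x of fresh3_grip in the frame of gallery between 0.002 and 0.026 m and y of fresh3_grip in the frame of gallery between -0.073 and 0.14 m and z of fresh3_grip in the frame of gallery between 0.072 and 0.09 m and x of fresh4_grip in the frame of gallery between 0.002 and 0.026 m and y of fresh4_grip in the frame of gallery between -0.073 and 0.14 m and z of fresh4_grip in the frame of gallery between 0.072 and 0.09 m and value of joint lever below 0.3 rad), for 0.2 s.
3. the lever is pressed down and latched (value of joint lever above 0.56 rad), for 0.2 s.
At the end, for the whole second after the job is handed in: The finished carrier stands upright (within 0.1 rad), flat on the return tray and at rest; every fresh carrier stands flat on the gallery floor behind the front wall, clear of the entry lane to within 3 mm (handle point at gallery y above -73 mm); the lever is latched down (above 0.56 rad) (z of old_grip in the frame of tray_floor between 0.062 and 0.082 m and x of old_grip in the frame of tray_floor between -0.075 and 0.075 m and y of old_grip in the frame of tray_floor between -0.065 and 0.065 m and angle between each of old_grip, fresh1_grip, fresh2_grip, fresh3_grip, fresh4_grip's own z axis and vertical below 0.1 rad and linear speed of each of old, fresh1, fresh2, fresh3, fresh4 below 0.03 m/s and x of fresh1_grip in the frame of gallery between 0.002 and 0.026 m and y of fresh1_grip in the frame of gallery between -0.073 and 0.14 m and z of fresh1_grip in the frame of gallery between 0.072 and 0.09 m and x of fresh2_grip in the frame of gallery between 0.002 and 0.026 m and y of fresh2_grip in the frame of gallery between -0.073 and 0.14 m and z of fresh2_grip in the frame of gallery between 0.072 and 0.09 m and x of fresh3_grip in the frame of gallery between 0.002 and 0.026 m and y of fresh3_grip in the frame of gallery between -0.073 and 0.14 m and z of fresh3_grip in the frame of gallery between 0.072 and 0.09 m and x of fresh4_grip in the frame of gallery between 0.002 and 0.026 m and y of fresh4_grip in the frame of gallery between -0.073 and 0.14 m and z of fresh4_grip in the frame of gallery between 0.072 and 0.09 m and value of joint lever above 0.56 rad); the robot touches nothing.
It fails at once if the test-tube rack is shifted by more than 3 cm (distance of tube_rack from where it was at the start of the episode above 0.03 m).
It fails at once if the reagent bottle is shifted by more than 3 cm (distance of reagent from where it was at the start of the episode above 0.03 m).
It fails at once if the beaker is shifted by more than 3 cm (distance of beaker from where it was at the start of the episode above 0.03 m).
Of fresh1, fresh2, fresh3, fresh4 only 2 to 4 are there at a start; the rules pass over those that are not, and their reading is None.
At some moment in a run one of fresh1, fresh2, fresh3, fresh4 may be knocked a few centimetres aside while the robot is not near it.
Once in a run the grip may slacken for a moment while it holds something.
It also fails if it takes over 210 s, if anything falls off the work surface, if the arm or the gripper's body presses on something with over 40 N, if the wrist force passes 120 N, or if a joint passes its speed limit or range.

## Working session

There is one attempt and no reset: what is moved stays moved. The work goes in short steps, Python scripts to look and compute and a shell command to move; the robot and the scene stay as the last step left them, time stands still between calls to the robot, and variables do not carry over. Pictures are saved under pics/ and viewed, and the job is handed in when it is done.

```bash
ls; mkdir -p pics; python3 - <<'E'
from workcell import state, imaging, job, env
import cv2
print(state()); print(env.grip_depth)
for n in ("scene","top","wrist"):
    p,d=imaging.grab_frame(n); cv2.imwrite(f"pics/{n}0.png",p[:,:,::-1]); print(n,imaging.camera_info(n))
E
```

```text
pics
{'time_s': 0.0, 'qpos': array([-6.97840316e+01,  1.83500855e+01,  8.97079336e+01, -8.25538808e-04,
        7.20435994e+01, -1.14400435e+00]), 'qvel': array([ 0.02267313, -0.00392261, -0.14576304,  0.00424431,  0.04695962,
        0.00168151]), 'effort': array([ 1.16596955e-03, -4.12451684e+01, -2.31973171e+01,  7.27952574e-02,
        4.57403704e-02, -1.53863912e-04]), 'ee_pos': array([ 209.25098865, -534.97361965,  191.3255648 ]), 'ee_rot': array([-9.01016139e+01,  1.24412435e-03, -1.58639773e+02]), 'force': array([-0.44308599,  0.27119365, -0.6046266 ]), 'torque': array([ 0.01007293, -0.01620557, -0.00718526]), 'gripper_width': 91.41097924516701}
18.8
scene {'fx': 534.6747916504677, 'fy': 534.6747916504677, 'cx': 326.6295973751071, 'cy': 239.11386710521953, 'R': array([[ 0.27510028,  0.96140354,  0.00480337],
       [ 0.74110961, -0.20887649, -0.63806516],
       [-0.6124348 ,  0.17909173, -0.76996738]]), 't': array([-199.9570025 , -336.31564815, 1531.25210534])}
top {'fx': 437.47847603359673, 'fy': 437.47847603359673, 'cx': 322.871532914162, 'cy': 244.76914734500187, 'R': array([[-0.00923175, -0.99921963, -0.0384046 ],
       [-0.99231853,  0.01389262, -0.1229265 ],
       [ 0.12336411,  0.03697477, -0.99167241]]), 't': array([ 57.81771032, 594.50440701, 912.79139482])}
wrist {'fx': 332.2757827577874, 'fy': 332.2757827577874, 'cx': 321.6725261102298, 'cy': 243.73084961987132, 'R': array([[ 0.3642151 , -0.93131345, -0.00161577],
       [-0.89210195, -0.34937747,  0.28651263],
       [-0.26739758, -0.1029108 , -0.9580751 ]]), 't': array([-575.84040151,  -33.34348826,  390.87082772])}
```

View pics/scene0.png

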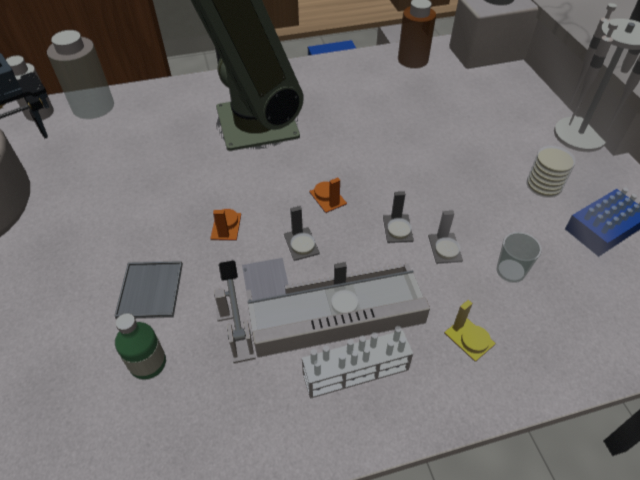

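View pics/top0.png

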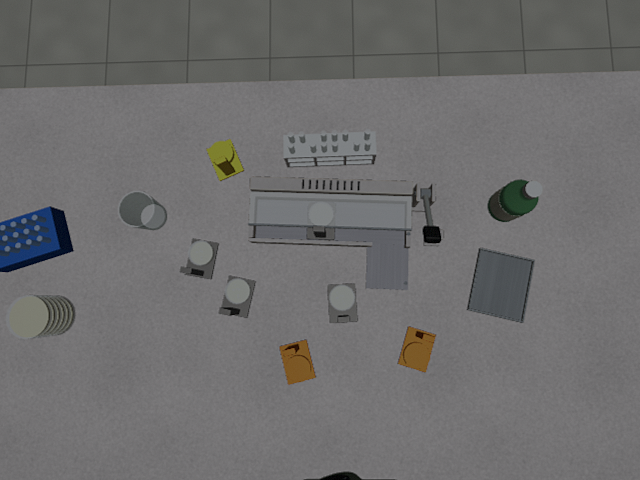

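View pics/wrist0.png

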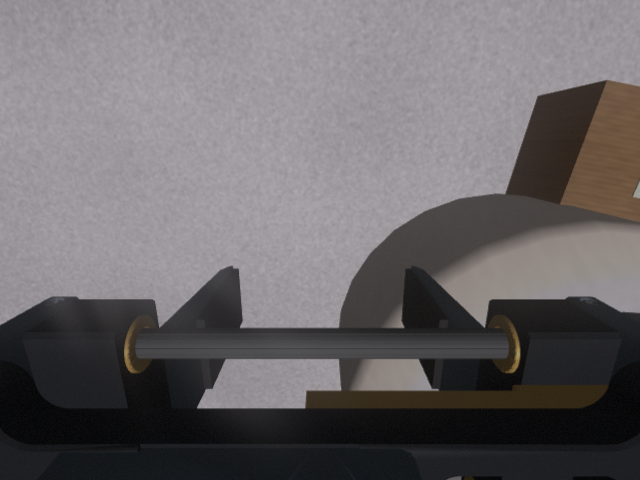

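The top view shows three grey fresh carriers at about (200,258), (237,297) and (342,302). The finished carrier is in the gallery at (320,222), two orange decoys are at (297,361) and (417,348), and the tray is at (501,285). I'll enlarge to measure.

```bash
cat > h.py <<'E'
from workcell import state, imaging, job, env
import numpy as np, cv2
from scipy.spatial.transform import Rotation as Rot
def ray(n,u,v,z,c=None):
    c=c or imaging.camera_info(n); R=c['R'];t=c['t']
    d=R.T@np.array([(u-c['cx'])/c['fx'],(v-c['cy'])/c['fy'],1]); o=-R.T@t
    s=(z-o[2])/d[2]; return o+s*d
def proj(n,X,c=None):
    c=c or imaging.camera_info(n); p=c['R']@np.array(X,float)+c['t']
    return c['fx']*p[0]/p[2]+c['cx'], c['fy']*p[1]/p[2]+c['cy']
def crop(img,x0,y0,x1,y1,k,fn):
    c=cv2.resize(img[y0:y1,x0:x1],None,fx=k,fy=k,interpolation=cv2.INTER_CUBIC)
    for x in range((x0+9)//10*10,x1,10):
        cv2.line(c,(int((x-x0+.5)*k),0),(int((x-x0+.5)*k),6 if x%50 else 14),(0,0,255),1)
        if x%20==0: cv2.putText(c,str(x),(int((x-x0)*k)+3,22),0,.4,(0,0,255),1)
    for y in range((y0+9)//10*10,y1,10):
        cv2.line(c,(0,int((y-y0+.5)*k)),(6,int((y-y0+.5)*k)),(0,0,255),1)
        if y%20==0: cv2.putText(c,str(y),(8,int((y-y0)*k)+6),0,.4,(0,0,255),1)
    cv2.imwrite(fn,c)
E
python3 - <<'E'
from h import *
t=cv2.imread('pics/top0.png')
crop(t,240,165,450,300,3.8,'pics/t1.png'); crop(t,170,230,370,330,4,'pics/t2.png'); crop(t,400,200,550,330,4.5,'pics/t3.png')
E
```

```text
(no output)
```

View pics/t1.png

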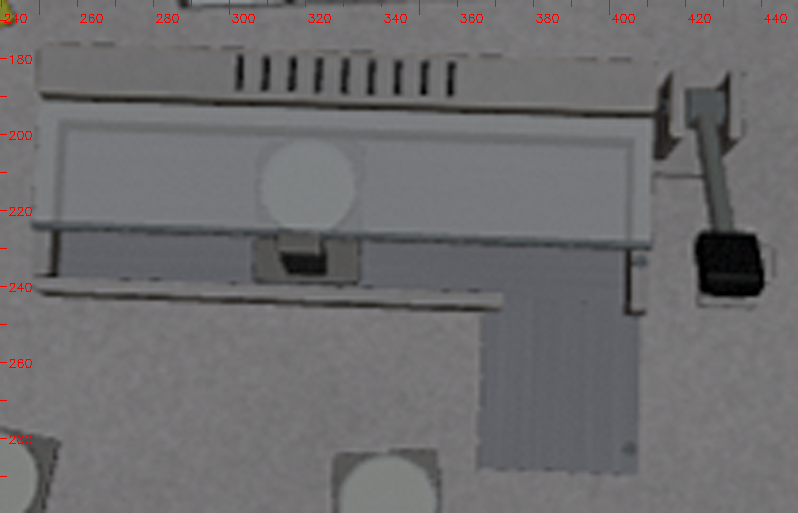

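View pics/t2.png

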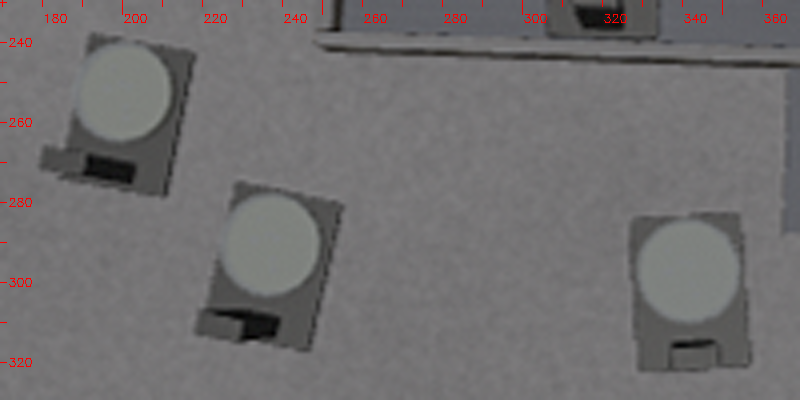

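View pics/t3.png

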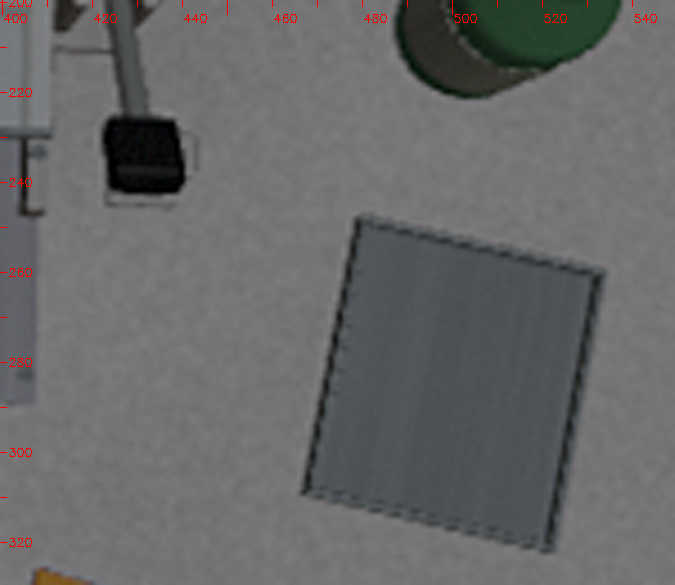

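```bash
cat >> h.py <<'E'
def G2W(g,X):
    a=np.radians(g[2]);c,s=np.cos(a),np.sin(a);X=np.atleast_2d(X)
    return np.c_[g[0]+c*X[:,0]-s*X[:,1], g[1]+s*X[:,0]+c*X[:,1], X[:,2]]
def fit(n,pts,px,g0):
    from scipy.optimize import least_squares
    c=imaging.camera_info(n)
    f=lambda g:(np.array([proj(n,X,c) for X in G2W(g,pts)])-px).ravel()
    r=least_squares(f,g0,loss='soft_l1'); return r.x, r.fun.reshape(-1,2)
E
python3 - <<'E'
from h import *
K=lambda l,k,x,y:np.array(l)/k+[x,y]-.5
pts=np.array([[-100,-90,8],[-100,-182,8],[-8,-90,8],[-8,172,30],[-8,-100,30],[132,172,60],[102,172,60]])
px=K([[478,467],[637,472],[481,310],[38,293],[502,310],[40,45],[40,95]],3.8,240,165)
g,e=fit('top',pts,px,[600,0,0]); np.set_printoptions(precision=1,suppress=True); print('gal',g); print(e)
cp=np.array([[42,31,6],[42,-31,6],[-42,31,6],[-42,-31,6]])
def car(n,q,k,x,y):
    r,e=fit('top',cp,K(q,k,x,y),[450,0,0]); print(n,'centre',r,'grip',G2W(r,[[-32,0,72]])[0], np.abs(e).max(), 'gripz',)
# fl fr rl rr (front=away from robot)
car('f1',[[88,34],[195,50],[62,178],[167,196]],4,170,230)
car('f2',[[236,182],[343,205],[206,335],[310,351]],4,170,230)
car('f3',[[630,217],[740,213],[638,371],[750,366]],4,170,230)
# top of handles z=90
tp=np.array([[70,60,12],[70,-60,12],[-70,60,12],[-70,-60,12]])
r,e=fit('top',tp,K([[358,216],[604,270],[304,494],[551,551]],4.5,400,200),[450,-300,0]); print('tray',r,e)
# handle top centres z=90 (f1 62,158 ; f2 219,323; f3 694,358 ; old t1 299,243)
for n,p,k,x,y in (('f1',(62,159),4,170,230),('f2',(219,326),4,170,230),('f3',(694,358),4,170,230),('old',(299,243),3.8,240,165)):
    print(n,ray('top',*K(p,k,x,y),90 if n!='old' else 98))
# pad
for p in [(105,118),(180,118),(112,190),(185,190)]:
    print('pad',ray('top',*K(p,4.5,400,200),140))
print('gal: pad exp',G2W(g,[[105-125*np.cos(.65),-207,140],[105-125,-207,72]]), 'apron',G2W(g,[[-50,-136,8]]), 'lane',G2W(g,[[0,-136,8]]))
E
```

```text
gal [605.9  43.3  -2.7]
[[ 0.5  0.5]
 [ 0.6  0.7]
 [ 0.8  0.4]
 [-1.  -0.3]
 [ 0.5 -0.6]
 [-0.6 -0.5]
 [-1.4 -0.2]]
f1 centre [572.7 327.1  -9.4] grip [541.1 332.4  72. ] 0.3377075762668369 gripz
f2 centre [485.6 242.7 -11.2] grip [454.2 248.9  72. ] 0.6836452024030564 gripz
f3 centre [470.5  11.4   2.3] grip [438.5  10.1  72. ] 0.307457332193394 gripz
tray [ 506.4 -333.5  -13.8] [[-0.  -0.6]
 [ 0.  -0.3]
 [-0.3  0.2]
 [ 0.3  0.6]]
f1 [541.7 334.1  90. ]
f2 [455.8 250.8  90. ]
f3 [438.    9.9  90. ]
old [621.4  57.9  98. ]
pad [ 616.8 -146.4  140. ]
pad [ 616.3 -178.2  140. ]
pad [ 585.6 -148.2  140. ]
pad [ 585.1 -179.   140. ]
gal: pad exp [[ 601.5 -163.7  140. ]
 [ 576.  -162.5   72. ]] apron [[549.5 -90.2   8. ]] lane [[599.4 -92.5   8. ]]
```

```bash
cat >> h.py <<'E'
GAL=[605.9,43.3,-2.7]
def plan(xyz,yaw,twistonly=False):
    s=state(); R0=Rot.from_euler('xyz',s['ee_rot'],degrees=True)
    R1=Rot.from_euler('xyz',[-90,0,yaw],degrees=True)
    d=R0.inv().apply(np.array(xyz)-s['ee_pos'])/10
    w=(R0.inv()*R1).as_rotvec(degrees=True)
    print('t',round(s['time_s'],2),'tcp',s['ee_pos'].round(1),'rot',s['ee_rot'].round(2),'F',s['force'].round(1),'w',round(s['gripper_width'],1))
    print('delta cm',d.round(2),'twist',w.round(1))
def inG(X,g=GAL):
    a=np.radians(g[2]);c,s=np.cos(a),np.sin(a);dx,dy=X[0]-g[0],X[1]-g[1]
    return np.round([c*dx+s*dy,-s*dx+c*dy,*X[2:]],1)
E
python3 - <<'E'
from h import *
for n,p,z in (('or1base',(297,361),6),('or2base',(417,348),6),('or2handle',(420,335),90),('bottle',(500,212),0),('bottletop',(534,190),160),('or1h',(291,350),90),('rack',(330,160),50)):
    print(n,ray('top',*p,z).round())
plan([621.4,57.9,200],-92.7)
E
```

```text
or1base [345. 111.   6.]
or2base [ 371. -150.    6.]
or2handle [ 405. -142.   90.]
bottle [ 668. -346.    0.]
bottletop [ 678. -353.  160.]
or1h [378. 115.  90.]
rack [781.  33.  50.]
t 0.15 tcp [ 209.3 -535.1  191.5] rot [ -90.08    0.   -158.64] F [ 0.  -0.4  0.3] w 91.1
delta cm [-59.98  -0.79 -40.22] twist [  0.1 -65.9  -0. ]
```

```bash
python3 -m pendant '[{"delta_pos":[-4,-1,-2.7],"twist":[0,-5,0],"grip":100},{"delta_pos":[-8,-2,-5.4],"twist":[0,-10,0],"grip":100},{"delta_pos":[-12,-2,-8],"twist":[0,-16,0],"grip":100},{"delta_pos":[-16,-2,-10.7],"twist":[0,-22,0],"grip":100},{"delta_pos":[-20,-2,-13.4],"twist":[0,-28,0],"grip":100}]' 30; python3 -c "
from h import *
plan([621.4,57.9,200],-92.7)"
```

```text
time_s: 0.65
ee_pos: [347.5, -336.2, 212.1]
ee_rot: [-90.0, 0.0, -130.4]
force: [0.3, 0.2, 0.1]
gripper_width: 91.2
t 0.65 tcp [ 347.5 -336.2  212.1] rot [-8.9990e+01  1.0000e-02 -1.3043e+02] F [0.3 0.2 0.1] w 91.2
delta cm [-47.76   1.21  -4.71] twist [ -0.  -37.7  -0. ]
```

```bash
python3 -m pendant '[{"delta_pos":[-4.5,0,-0.5],"twist":[0,-7,0],"grip":100},{"delta_pos":[-9,0,-1],"twist":[0,-15,0],"grip":100},{"delta_pos":[-13.5,0,-1.5],"twist":[0,-23,0],"grip":100},{"delta_pos":[-18,0,-2],"twist":[0,-31,0],"grip":100},{"delta_pos":[-22.5,0,-2.3],"twist":[0,-37.7,0],"grip":100}]'; python3 -c "
from h import *
plan([610,57.9,200],-92.7)"
```

```text
time_s: 1.15
ee_pos: [476.5, -150.3, 212.1]
ee_rot: [-90.0, -0.0, -92.6]
force: [1.2, -0.9, 0.4]
gripper_width: 91.5
t 1.15 tcp [ 476.5 -150.3  212.1] rot [-9.001e+01 -1.000e-02 -9.263e+01] F [ 1.2 -0.9  0.4] w 91.5
delta cm [-21.41   1.2   12.38] twist [0.  0.1 0. ]
```

```bash
python3 -m pendant '[{"delta_pos":[-4.2,0,2.3],"twist":[0,0,0],"grip":100},{"delta_pos":[-8.5,0,4.6],"twist":[0,0,0],"grip":100},{"delta_pos":[-13,0,7],"twist":[0,0,0],"grip":100},{"delta_pos":[-17,0,9.3],"twist":[0,0,0],"grip":100},{"delta_pos":[-21.4,0.5,11.5],"twist":[0,0,0],"grip":100}]'; python3 - <<'E'
from h import *
plan([621.4,57.9,150],-92.7)
c=imaging.camera_info('wrist')
p,d=imaging.grab_frame('wrist'); cv2.imwrite('pics/w1.png',p[:,:,::-1])
p,d=imaging.grab_frame('scene'); crop(p[:,:,::-1],200,230,440,370,3.3,'pics/s1.png')
E
```

```text
time_s: 1.65
ee_pos: [603.0, 57.4, 207.4]
ee_rot: [-89.9, -0.0, -92.9]
force: [-0.0, -0.5, 0.1]
gripper_width: 91.2
t 1.65 tcp [603.   57.4 207.4] rot [-8.993e+01 -2.000e-02 -9.293e+01] F [-0.  -0.5  0.1] w 91.2
delta cm [-0.15  5.75  1.83] twist [-0.1 -0.2  0. ]
```

View pics/w1.png

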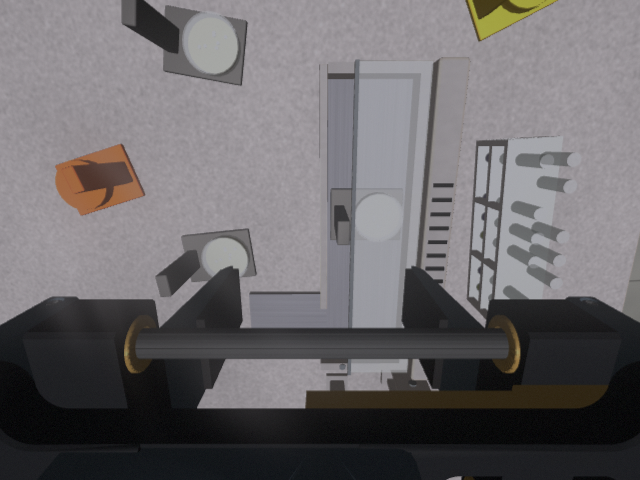

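View pics/s1.png

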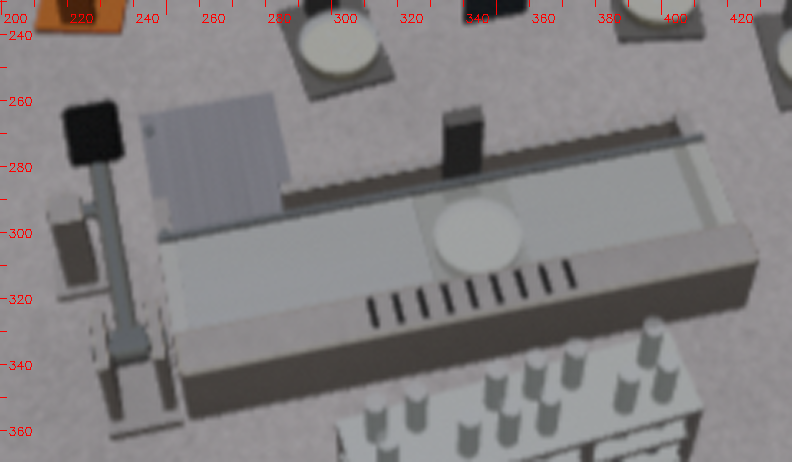

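```bash
python3 - <<'E'
from h import *
p=cv2.imread('pics/w1.png'); crop(p,310,170,440,380,2.8,'pics/w1c.png')
print('scene handle top',ray('scene',340.1+.0,264.1,98).round(1), inG(ray('scene',340.1,264.1,98)))
K=lambda l,k,x,y:np.array(l)/k+[x,y]-.5
# scene: apron corners -> (front-left robot side) crop(143,115),(272,95) ; housing rear corners top
pts=np.array([[-100,-182,8],[-100,-90,8],[132,-172,60],[132,172,60],[102,-172,60]])
px=K([[141,115],[273,94],[187,375],[757,260],[183,337]],3.3,200,230)
g,e=fit('scene',pts,px,GAL); print(g,e.round(1))
E
```

```text
scene handle top [622.8  57.7  98. ] [16.2 15.2 98. ]
[610.57506737  40.99209409  -3.47287595] [[-1.4  0.3]
 [-0.8 -0.3]
 [ 0.9 -0. ]
 [ 0.7  1.7]
 [ 0.  -2.1]]
```

View pics/w1c.png

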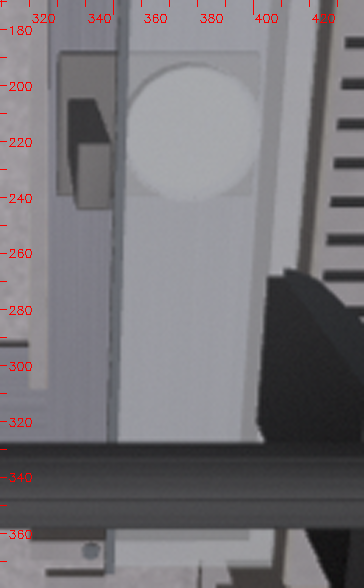

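```bash
python3 - <<'E'
from h import *
for n,q,z in (('handle top',(94,174),98),('wall inner',(48,150),30),('wall end inner',(47,388),30),('wall end outer',(30,388),30),('roof edge',(115,260),48),('plate fl',(58,52),14),('plate rl rear',(58,195),14),('plate far', (260,52),14)):
    u,v=np.array(q)/2.8+[310,170]-.5
    X=ray('wrist',u,v,z); print(n,X.round(1),inG(X))
E
```

```text
handle top [622.8  61.9  98. ] [16.  19.3 98. ]
wall inner [608.1  55.1  30. ] [ 1.6 11.9 30. ]
wall end inner [603.2 -51.1  30. ] [  1.7 -94.4  30. ]
wall end outer [595.8 -50.8  30. ] [ -5.7 -94.5  30. ]
roof edge [632.8  13.3  48. ] [ 28.3 -28.7  48. ]
plate fl [613.9  92.3  14. ] [ 5.7 49.3 14. ]
plate rl rear [611.5  31.6  14. ] [  6.2 -11.5  14. ]
plate far [696.4  88.5  14. ] [88.2 49.4 14. ]
```

```bash
python3 -m pendant '[{"delta_pos":[-0.1,1,1.9],"twist":[0,-0.2,0],"grip":100},{"delta_pos":[-0.2,3,1.9],"twist":[0,-0.2,0],"grip":100},{"delta_pos":[-0.2,5.5,1.9],"twist":[0,-0.2,0],"grip":100},{"delta_pos":[-0.2,8,1.9],"twist":[0,-0.2,0],"grip":100},{"delta_pos":[-0.2,10.5,1.9],"twist":[0,-0.2,0],"grip":100}]'; python3 - <<'E'
from h import *
plan([622,59,62],-92.7)
p,d=imaging.grab_frame('wrist'); cv2.imwrite('pics/w2.png',p[:,:,::-1])
E
```

```text
time_s: 2.25
ee_pos: [620.3, 55.8, 101.1]
ee_rot: [-90.0, -0.0, -92.8]
force: [1.3, -0.4, 0.3]
gripper_width: 91.2
t 2.25 tcp [620.3  55.8 101.1] rot [-9.004e+01 -3.000e-02 -9.276e+01] F [ 1.3 -0.4  0.3] w 91.2
delta cm [-0.33  3.91  0.16] twist [ 0.  -0.1  0. ]
```

View pics/w2.png

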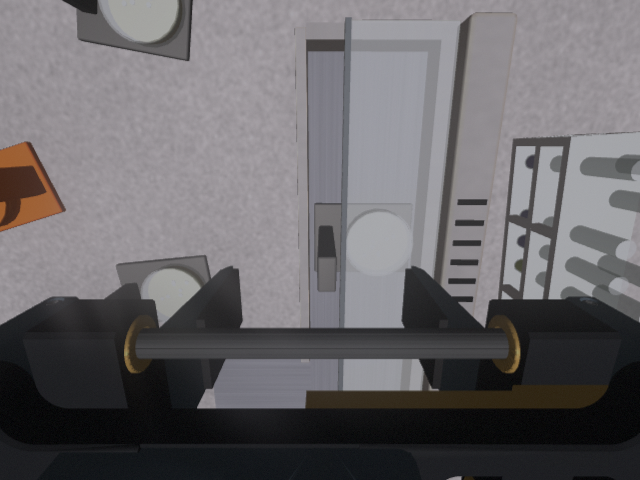

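```bash
python3 - <<'E'
from h import *
s=state(); T=s['ee_pos']; R=Rot.from_euler('xyz',s['ee_rot'],degrees=True)
print('TCP px',proj('wrist',T))
for dx in(-16,16):
  for dz in (-45.6,45.6): print(dx,dz,np.round(proj('wrist',T+R.apply([dx,0,dz])),1))
print(ray('wrist',326.5,276,98),ray('top',*(np.array([299,243])/3.8+[239.5,164.5]),98))
p=cv2.imread('pics/w2.png'); crop(p,220,200,430,320,3.7,'pics/w2c.png')
p,d=imaging.grab_frame('wrist'); print(d[276,326],d[268,322],d[230:330:8,326])
p,d=imaging.grab_frame('top');crop(p[:,:,::-1],240,165,450,300,3.8,'pics/t4.png')
E
```

```text
TCP px (np.float64(322.20869795780453), np.float64(277.7412104172407))
-16 -45.6 [247.1 253.2]
-16 45.6 [397.4 253.3]
16 -45.6 [250.3 301.1]
16 45.6 [394.1 301.2]
[619.95032236  57.2293076   98.        ] [621.40522578  57.94568404  98.        ]
206.10182 204.5628 [269.05222 245.40344 225.37547 209.84106 201.95453 203.54036 205.04529
 207.5208  306.8044  309.553   312.5263  314.03015 317.85114]
```

View pics/w2c.png

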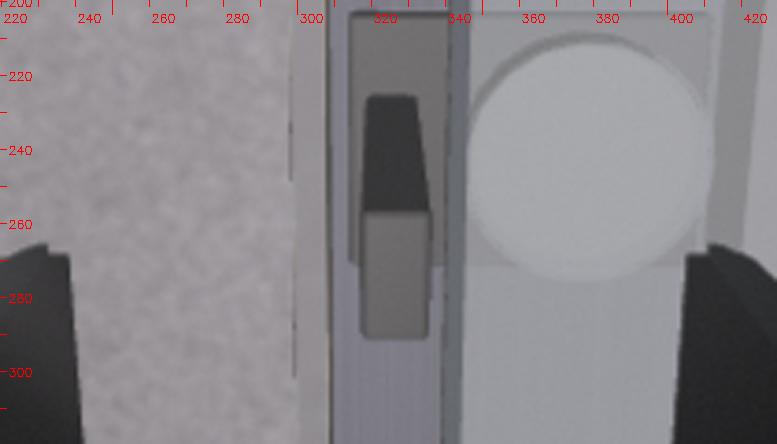

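View pics/t4.png

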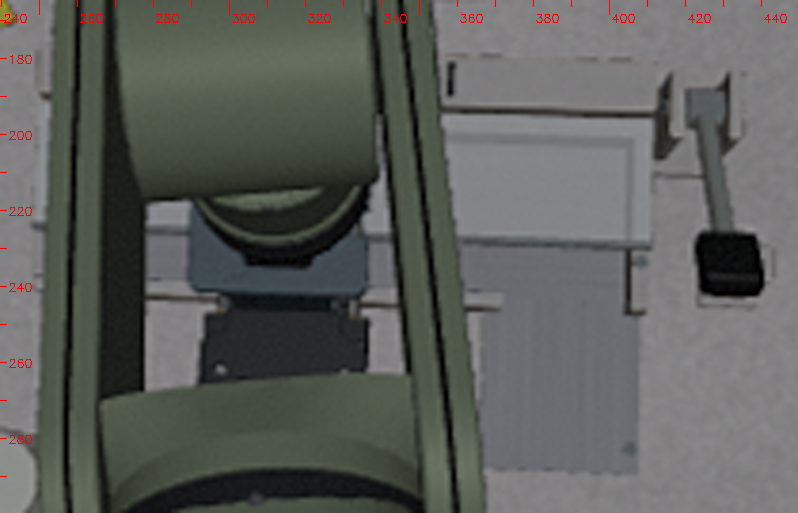

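```bash
python3 -m pendant '[{"delta_pos":[-0.2,1,0],"twist":[0,0,0],"grip":100},{"delta_pos":[-0.2,2,0],"twist":[0,0,0],"grip":100},{"delta_pos":[-0.2,3,0],"twist":[0,0,0],"grip":100},{"delta_pos":[-0.2,3.9,0],"twist":[0,0,0],"grip":100},{"delta_pos":[-0.2,3.9,0],"twist":[0,0,0],"grip":100}]' 40;python3 -m pendant '[{"delta_pos":[0,0,0],"twist":[0,0,0],"grip":40},{"delta_pos":[0,0,0],"twist":[0,0,0],"grip":20},{"delta_pos":[0,0,0],"twist":[0,0,0],"grip":0},{"delta_pos":[0,0,0],"twist":[0,0,0],"grip":0},{"delta_pos":[0,0,0],"twist":[0,0,0],"grip":0}]'
python3 -c "
from h import *
plan([619,58,62],-92.7)"
```

```text
time_s: 2.9
ee_pos: [619.9, 58.6, 61.5]
ee_rot: [-90.2, -0.0, -92.7]
force: [-0.3, -0.1, -0.2]
gripper_width: 91.2
time_s: 3.4
ee_pos: [621.1, 58.7, 63.4]
ee_rot: [-90.0, -0.0, -92.7]
force: [0.6, 0.5, 0.9]
gripper_width: 54.1
t 3.4 tcp [621.1  58.7  63.4] rot [-89.97  -0.   -92.74] F [0.6 0.5 0.9] w 54.1
delta cm [ 0.08  0.14 -0.21] twist [-0. -0.  0.]
```

```bash
python3 -m pendant '[{"delta_pos":[0,0,0],"twist":[0,0,0],"grip":0},{"delta_pos":[0,0,0],"twist":[0,0,0],"grip":0},{"delta_pos":[0,0,0],"twist":[0,0,0],"grip":0},{"delta_pos":[0,0,0],"twist":[0,0,0],"grip":0},{"delta_pos":[0,0,0],"twist":[0,0,0],"grip":0}]'
python3 -c "
from h import *
plan([619,58,62],-92.7)"
```

```text
time_s: 3.9
ee_pos: [621.2, 58.7, 63.2]
ee_rot: [-90.0, -0.0, -92.7]
force: [1.4, 0.3, 0.1]
gripper_width: 13.8
t 3.9 tcp [621.2  58.7  63.2] rot [-89.97  -0.   -92.74] F [1.4 0.3 0.1] w 13.8
delta cm [ 0.08  0.12 -0.21] twist [-0. -0.  0.]
```

```bash
python3 -m pendant '[{"delta_pos":[0,0,0],"twist":[0,0,0],"grip":0},{"delta_pos":[0,0,0],"twist":[0,0,0],"grip":0},{"delta_pos":[0,-0.05,0],"twist":[0,0,0],"grip":0},{"delta_pos":[0,-0.1,0],"twist":[0,0,0],"grip":0},{"delta_pos":[0,-0.15,0],"twist":[0,0,0],"grip":0}]'
python3 -c "
from h import *
plan([619,58,62],-92.7)"
```

```text
time_s: 4.4
ee_pos: [620.6, 58.6, 64.3]
ee_rot: [-90.1, -0.0, -92.7]
force: [0.3, 0.0, -0.5]
gripper_width: 11.5
t 4.4 tcp [620.6  58.6  64.3] rot [-9.006e+01 -1.000e-02 -9.274e+01] F [ 0.3  0.  -0.5] w 11.5
delta cm [ 0.07  0.23 -0.15] twist [ 0.1 -0.   0. ]
```

```bash
python3 -m pendant '[{"delta_pos":[1.5,0,0],"twist":[0,0,0],"grip":0},{"delta_pos":[3,0,0],"twist":[0,0,0],"grip":0},{"delta_pos":[4.5,0,0],"twist":[0,0,0],"grip":0},{"delta_pos":[6,0,0],"twist":[0,0,0],"grip":0},{"delta_pos":[7.5,0,0],"twist":[0,0,0],"grip":0}]';python3 -m pendant '[{"delta_pos":[1.5,0,0],"twist":[0,0,0],"grip":0},{"delta_pos":[3,0,0],"twist":[0,0,0],"grip":0},{"delta_pos":[4.5,0,0],"twist":[0,0,0],"grip":0},{"delta_pos":[6,0,0],"twist":[0,0,0],"grip":0},{"delta_pos":[7.4,0,0],"twist":[0,0,0],"grip":0}]'
python3 - <<'E'
from h import *
plan([615,-91,62],-92.7)
p,d=imaging.grab_frame('wrist'); cv2.imwrite('pics/w3.png',p[:,:,::-1])
p,d=imaging.grab_frame('scene'); crop(p[:,:,::-1],200,230,440,370,3.3,'pics/s3.png')
E
```

```text
time_s: 4.9
ee_pos: [617.2, -18.1, 64.7]
ee_rot: [-90.0, -0.0, -92.8]
force: [-0.9, -0.3, -2.4]
gripper_width: 11.4
time_s: 5.4
ee_pos: [613.8, -91.5, 64.6]
ee_rot: [-90.0, -0.0, -92.7]
force: [-0.5, -0.0, -2.0]
gripper_width: 11.5
t 5.4 tcp [613.8 -91.5  64.6] rot [-9.000e+01 -1.000e-02 -9.275e+01] F [-0.5 -0.  -2. ] w 11.5
delta cm [-0.05  0.26  0.12] twist [-0. -0.  0.]
```

View pics/w3.png

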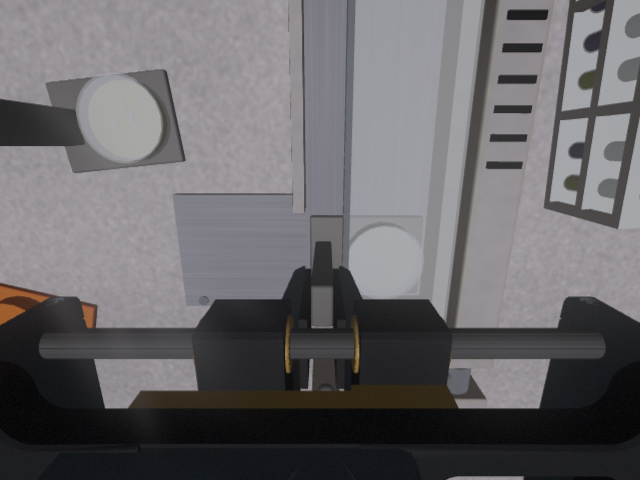

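View pics/s3.png

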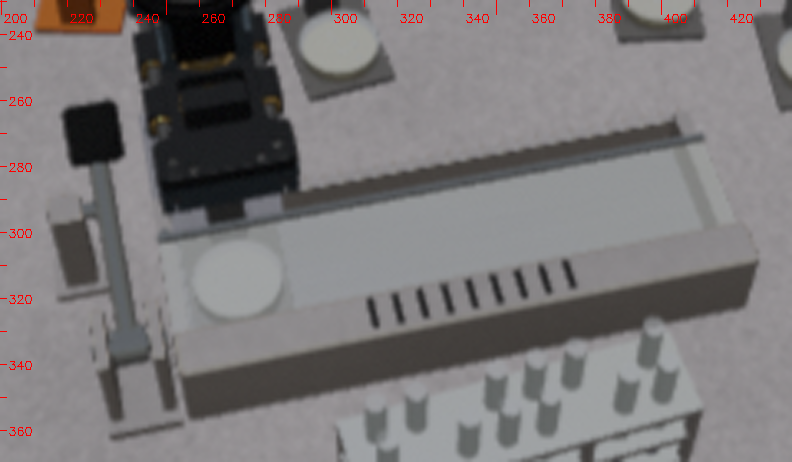

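```bash
python3 - <<'E'
from h import *
for n,u,v,z in (('wallend',300,212,30),('plate',325,216,15.5),('plate2',400,216,15.5),('apronL',235,194,8),('apronR',185,305,8),('plateR',415,296,15.5)):
    X=ray('wrist',u,v,z); print(n,X.round(1),inG(X))
E
```

```text
wallend [600.2 -56.9  30. ] [  -1.  -100.4   30. ]
plate [617.3 -63.6  15.5] [  16.4 -106.3   15.5]
plate2 [672.5 -66.3  15.5] [  71.7 -106.4   15.5]
apronL [550.9 -45.2   8. ] [-50.7 -91.    8. ]
apronR [ 498.3 -134.2    8. ] [ -99.1 -182.4    8. ]
plateR [ 685.5 -131.6   15.5] [  87.7 -171.    15.5]
```

```bash
python3 -m pendant '[{"delta_pos":[-0.1,0,-1.2],"twist":[0,0,0],"grip":0},{"delta_pos":[-0.1,0,-2.4],"twist":[0,0,0],"grip":0},{"delta_pos":[-0.1,0,-3.6],"twist":[0,0,0],"grip":0},{"delta_pos":[-0.1,0,-4.8],"twist":[0,0,0],"grip":0},{"delta_pos":[-0.1,0,-6],"twist":[0,0,0],"grip":0}]';python3 -m pendant '[{"delta_pos":[0,0,-1],"twist":[0,0,0],"grip":0},{"delta_pos":[0,0,-2],"twist":[0,0,0],"grip":0},{"delta_pos":[0,0,-3],"twist":[0,0,0],"grip":0},{"delta_pos":[0,0,-3.2],"twist":[0,0,0],"grip":0},{"delta_pos":[0,0,-3.2],"twist":[0,0,0],"grip":0}]'
python3 - <<'E'
from h import *
plan([615,-91,62],-92.7)
p,d=imaging.grab_frame('wrist'); cv2.imwrite('pics/w4.png',p[:,:,::-1])
E
```

```text
time_s: 6.0
ee_pos: [553.0, -86.0, 64.8]
ee_rot: [-90.0, -0.0, -92.7]
force: [0.9, -0.1, -0.7]
gripper_width: 12.4
time_s: 6.5
ee_pos: [521.9, -84.8, 64.8]
ee_rot: [-90.0, -0.0, -92.7]
force: [0.0, -0.6, -0.7]
gripper_width: 11.9
t 6.5 tcp [521.9 -84.8  64.8] rot [-8.997e+01 -1.000e-02 -9.275e+01] F [ 0.  -0.6 -0.7] w 11.9
delta cm [0.17 0.28 9.33] twist [-0. -0.  0.]
```

View pics/w4.png

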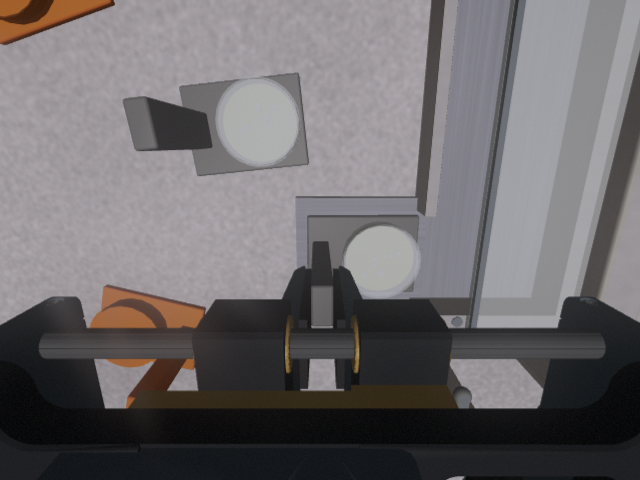

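```bash
python3 -m pendant '[{"delta_pos":[0,-1,0],"twist":[0,0,0],"grip":0},{"delta_pos":[0,-2,-0.5],"twist":[0,0,0],"grip":0},{"delta_pos":[0,-3,-1.5],"twist":[0,0,0],"grip":0},{"delta_pos":[0,-3.8,-2.8],"twist":[0,0,0],"grip":0},{"delta_pos":[0,-4,-4],"twist":[0,0,0],"grip":0}]'
python3 - <<'E'
from h import *
plan([475.3,-325.9,105],-103.8)
E
```

```text
time_s: 7.05
ee_pos: [481.2, -82.9, 106.0]
ee_rot: [-89.9, -0.0, -92.7]
force: [0.4, 0.5, -1.7]
gripper_width: 11.5
t 7.05 tcp [481.2 -82.9 106. ] rot [-8.990e+01 -2.000e-02 -9.274e+01] F [ 0.4  0.5 -1.7] w 11.5
delta cm [24.3   0.11  0.57] twist [-0.1 11.1  0. ]
```

```bash
python3 -m pendant '[{"delta_pos":[1.2,0,0],"twist":[0,0,0],"grip":0},{"delta_pos":[3.2,0,0],"twist":[0,1,0],"grip":0},{"delta_pos":[6,0,0.1],"twist":[0,2.5,0],"grip":0},{"delta_pos":[9,0,0.2],"twist":[0,4,0],"grip":0},{"delta_pos":[12,0,0.3],"twist":[0,5.5,0],"grip":0}]';python3 -m pendant '[{"delta_pos":[3,0,-0.2],"twist":[0,1,0],"grip":0},{"delta_pos":[6,0,-0.4],"twist":[0,3,0],"grip":0},{"delta_pos":[9,0,-0.6],"twist":[0,5,0],"grip":0},{"delta_pos":[11,0,-0.9],"twist":[0,5.6,0],"grip":0},{"delta_pos":[12.3,0,-0.9],"twist":[0,5.6,0],"grip":0}]'
python3 - <<'E'
from h import *
plan([475.3,-325.9,58],-103.8)
p,d=imaging.grab_frame('wrist'); cv2.imwrite('pics/w5.png',p[:,:,::-1])
p,d=imaging.grab_frame('top');crop(p[:,:,::-1],400,200,550,330,4.5,'pics/t5.png')
E
```

```text
time_s: 7.55
ee_pos: [478.8, -204.6, 104.4]
ee_rot: [-90.0, -0.0, -98.3]
force: [1.0, 0.1, -2.1]
gripper_width: 11.3
time_s: 8.05
ee_pos: [451.6, -325.3, 104.2]
ee_rot: [-90.0, -0.0, -103.9]
force: [0.2, 0.0, -1.5]
gripper_width: 11.7
t 8.05 tcp [ 451.6 -325.3  104.2] rot [-9.0030e+01 -2.0000e-02 -1.0394e+02] F [ 0.2  0.  -1.5] w 11.7
delta cm [-0.51  4.62  2.32] twist [ 0.  -0.1  0. ]
```

View pics/w5.png

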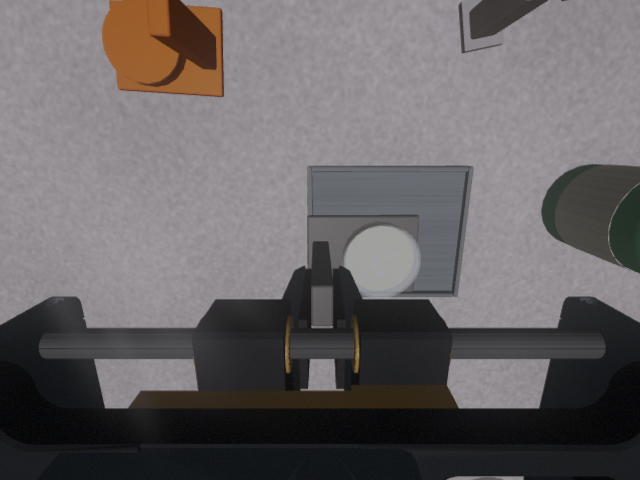

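View pics/t5.png

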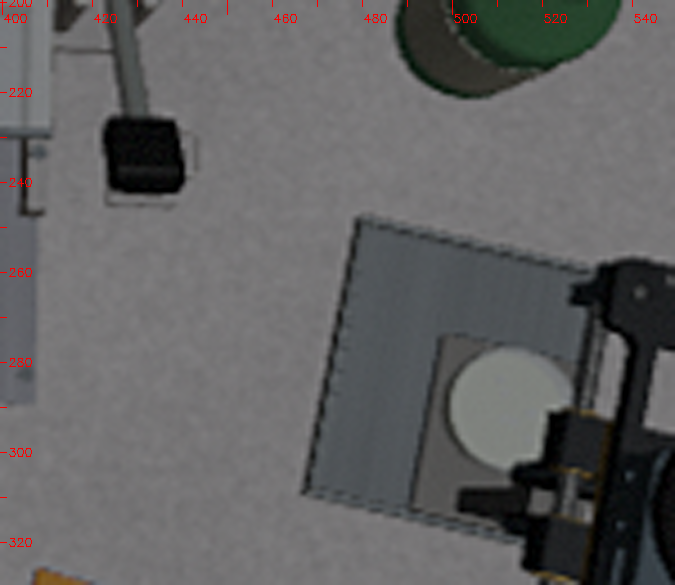

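```bash
python3 -m pendant '[{"delta_pos":[-0.2,0,0.8],"twist":[0,0,0],"grip":0},{"delta_pos":[-0.5,0,1.8],"twist":[0,0,0],"grip":0},{"delta_pos":[-0.5,1,2.3],"twist":[0,0,0],"grip":0},{"delta_pos":[-0.5,2.2,2.3],"twist":[0,0,0],"grip":0},{"delta_pos":[-0.5,3.4,2.3],"twist":[0,0,0],"grip":0}]';python3 -m pendant '[{"delta_pos":[0,0.3,0],"twist":[0,0,0],"grip":0},{"delta_pos":[0,0.6,0],"twist":[0,0,0],"grip":0},{"delta_pos":[0,0.8,0],"twist":[0,0,0],"grip":0},{"delta_pos":[0,0.8,0],"twist":[0,0,0],"grip":0},{"delta_pos":[0,0.8,0],"twist":[0,0,0],"grip":0}]'
python3 - <<'E'
from h import *
plan([475.3,-325.9,58],-103.8)
E
```

```text
time_s: 8.65
ee_pos: [476.1, -323.0, 69.1]
ee_rot: [-90.1, 0.0, -103.8]
force: [-0.8, -1.0, -1.6]
gripper_width: 11.9
time_s: 9.15
ee_pos: [476.4, -324.2, 63.0]
ee_rot: [-90.0, -0.0, -103.9]
force: [0.3, 0.0, -1.4]
gripper_width: 11.6
t 9.15 tcp [ 476.4 -324.2   63. ] rot [-8.9960e+01 -2.0000e-02 -1.0385e+02] F [ 0.3  0.  -1.4] w 11.6
delta cm [ 0.19  0.5  -0.07] twist [-0.  -0.1  0. ]
```

```bash
python3 -m pendant '[{"delta_pos":[0.1,0.1,0],"twist":[0,0,0],"grip":0},{"delta_pos":[0.1,0.2,0],"twist":[0,0,0],"grip":0},{"delta_pos":[0.1,0.3,0],"twist":[0,0,0],"grip":0},{"delta_pos":[0.1,0.3,0],"twist":[0,0,0],"grip":0},{"delta_pos":[0.1,0.3,0],"twist":[0,0,0],"grip":0}]'
```

```text
time_s: 9.65
ee_pos: [476.0, -325.0, 60.0]
ee_rot: [-90.0, -0.0, -103.8]
force: [-2.3, 0.4, 2.6]
gripper_width: 11.5
```

```bash
python3 -m pendant '[{"delta_pos":[0,0.05,0],"twist":[0,0,0],"grip":0},{"delta_pos":[0,0.1,0],"twist":[0,0,0],"grip":0},{"delta_pos":[0,0.15,0],"twist":[0,0,0],"grip":0},{"delta_pos":[0,0.15,0],"twist":[0,0,0],"grip":0},{"delta_pos":[0,0.15,0],"twist":[0,0,0],"grip":0}]'
```

```text
time_s: 10.15
ee_pos: [475.3, -324.9, 59.3]
ee_rot: [-90.1, -0.0, -103.8]
force: [-5.7, 0.6, 9.3]
gripper_width: 11.9
```

```bash
python3 -m pendant '[{"delta_pos":[0,-0.12,0],"twist":[0,0,0],"grip":0},{"delta_pos":[0,-0.12,0],"twist":[0,0,0],"grip":30},{"delta_pos":[0,-0.12,0],"twist":[0,0,0],"grip":60},{"delta_pos":[0,-0.12,0],"twist":[0,0,0],"grip":60},{"delta_pos":[0,-0.12,0],"twist":[0,0,0],"grip":60}]'; python3 -m pendant '[{"delta_pos":[0,-0.1,0],"twist":[0,0,0],"grip":60},{"delta_pos":[0,-1.5,0],"twist":[0,0,0],"grip":60},{"delta_pos":[0,-4,0],"twist":[0,0,0],"grip":60},{"delta_pos":[0,-8,0],"twist":[0,0,0],"grip":100},{"delta_pos":[0,-12,0],"twist":[0,0,0],"grip":100}]'
python3 - <<'E'
from h import *
plan([430,-120,150],-100)
p,d=imaging.grab_frame('top');crop(p[:,:,::-1],400,200,550,330,4.5,'pics/t6.png')
p,d=imaging.grab_frame('wrist'); cv2.imwrite('pics/w6.png',p[:,:,::-1])
E
```

```text
time_s: 10.65
ee_pos: [476.2, -324.9, 59.2]
ee_rot: [-90.0, 0.0, -103.8]
force: [0.5, 0.2, -0.4]
gripper_width: 40.6
time_s: 11.15
ee_pos: [475.7, -324.6, 180.2]
ee_rot: [-90.1, 0.0, -103.8]
force: [0.4, 0.1, 0.5]
gripper_width: 67.9
t 11.15 tcp [ 475.7 -324.6  180.2] rot [-9.0070e+01  3.0000e-02 -1.0384e+02] F [0.4 0.1 0.5] w 67.9
delta cm [-18.77   3.04  -9.33] twist [ 0.1 -3.8 -0. ]
```

View pics/w6.png

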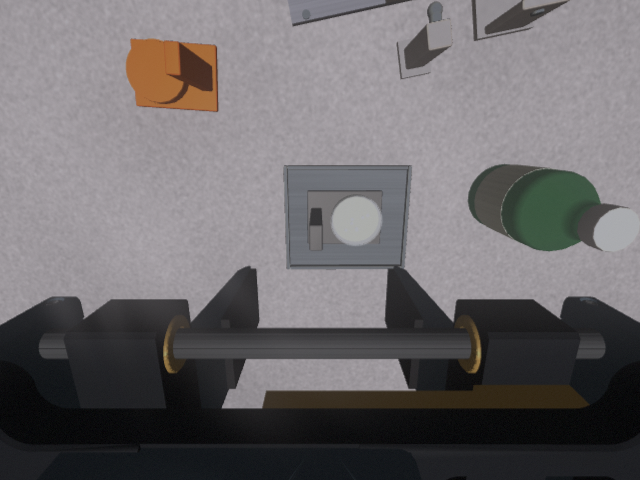

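The old carrier stands centred in the tray, with its plate at about (345,216) in the wrist image. Next I check the fresh carriers in the top view.

```bash
python3 - <<'E'
from h import *
p,d=imaging.grab_frame('top');crop(p[:,:,::-1],170,230,370,330,4,'pics/t7.png')
plan([438.3,10,150],-87.7)
E
```

```text
t 11.3 tcp [ 477.6 -326.   182.4] rot [ -89.63   -0.15 -103.84] F [ 0.3  0.6 -1.2] w 79.5
delta cm [-31.69   3.09 -11.88] twist [ -0.3 -16.1   0.2]
```

View pics/t7.png

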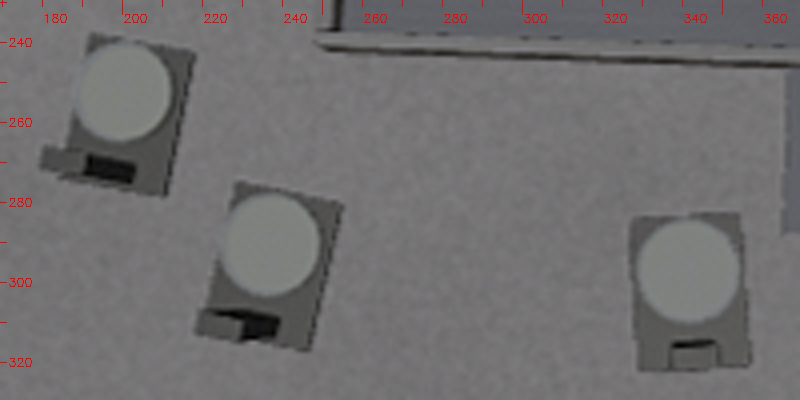

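```bash
python3 -m pendant '[{"delta_pos":[-4.5,0,-1.7],"twist":[0,-3,0],"grip":100},{"delta_pos":[-9,0,-3.4],"twist":[0,-6,0],"grip":100},{"delta_pos":[-13.5,0,-5],"twist":[0,-9,0],"grip":100},{"delta_pos":[-18,0,-6.7],"twist":[0,-12,0],"grip":100},{"delta_pos":[-22.5,0.5,-8.4],"twist":[0,-15,0],"grip":100}]';python3 -m pendant '[{"delta_pos":[-2.5,0,-1],"twist":[0,-1,0],"grip":100},{"delta_pos":[-5,0.5,-1],"twist":[0,-1,0],"grip":100},{"delta_pos":[-7.5,1.4,-1],"twist":[0,-1,0],"grip":100},{"delta_pos":[-9.4,2.4,-1],"twist":[0,-1,0],"grip":100},{"delta_pos":[-9.4,2.4,-1],"twist":[0,-1,0],"grip":100}]'
python3 - <<'E'
from h import *
plan([438.3,10,105],-87.7)
p,d=imaging.grab_frame('wrist'); cv2.imwrite('pics/w8.png',p[:,:,::-1])
E
```

```text
time_s: 11.8
ee_pos: [447.3, -84.6, 173.4]
ee_rot: [-90.1, 0.0, -88.8]
force: [0.6, 0.7, 0.3]
gripper_width: 91.2
time_s: 12.3
ee_pos: [434.2, 9.1, 148.0]
ee_rot: [-90.3, 0.0, -87.7]
force: [-0.9, 1.1, 0.2]
gripper_width: 91.5
t 12.3 tcp [434.2   9.1 148. ] rot [-9.031e+01  4.000e-02 -8.767e+01] F [-0.9  1.1  0.2] w 91.5
delta cm [-0.07  4.3   0.44] twist [ 0.3  0.  -0. ]
```

View pics/w8.png

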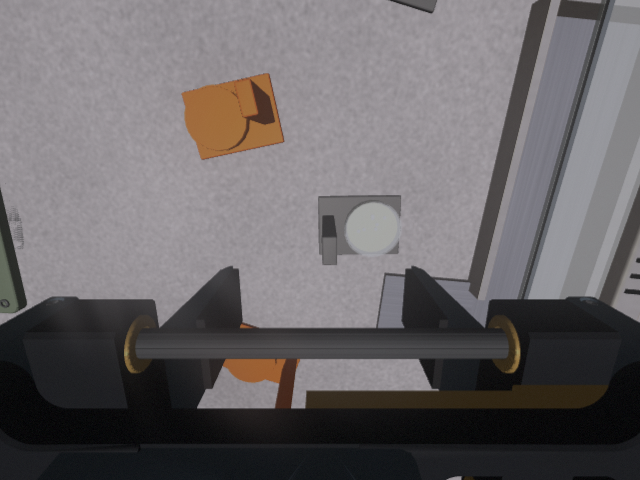

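```bash
python3 - <<'E'
from h import *
print(ray('wrist',330,251,90))
plan([438.3,10,54],-87.7)
E
python3 -m pendant '[{"delta_pos":[-0.1,2,0.35],"twist":[0,0,0],"grip":100},{"delta_pos":[-0.1,4,0.35],"twist":[0,0,0],"grip":100},{"delta_pos":[-0.1,6.5,0.35],"twist":[0,0,0],"grip":100},{"delta_pos":[-0.1,8.5,0.35],"twist":[0,0,0],"grip":100},{"delta_pos":[-0.1,9.3,0.35],"twist":[0,0,0],"grip":100}]'
```

```text
[440.81472976   6.78487652  90.        ]
t 12.35 tcp [435.    8.  148.8] rot [-9.022e+01 -1.000e-02 -8.770e+01] F [ 0.8 -0.4  0.4] w 91.1
delta cm [-0.19  9.48  0.37] twist [ 0.2 -0.   0. ]
time_s: 12.85
ee_pos: [438.5, 7.6, 55.6]
ee_rot: [-90.2, -0.0, -87.9]
force: [-0.2, -0.9, -0.1]
gripper_width: 91.3
```

```bash
python3 -m pendant '[{"delta_pos":[-0.1,0,0],"twist":[0,0,0],"grip":0},{"delta_pos":[-0.1,0,0],"twist":[0,0,0],"grip":0},{"delta_pos":[-0.1,0,0],"twist":[0,0,0],"grip":0},{"delta_pos":[-0.1,0,0],"twist":[0,0,0],"grip":0},{"delta_pos":[-0.1,0,0],"twist":[0,0,0],"grip":0}]' 45;python3 -m pendant '[{"delta_pos":[0,0,0],"twist":[0,0,0],"grip":0},{"delta_pos":[0,0,0],"twist":[0,0,0],"grip":0},{"delta_pos":[0,0,0],"twist":[0,0,0],"grip":0},{"delta_pos":[0,0,0],"twist":[0,0,0],"grip":0},{"delta_pos":[0,0,0],"twist":[0,0,0],"grip":0}]';python3 -m pendant '[{"delta_pos":[0,0,0],"twist":[0,0,0],"grip":0},{"delta_pos":[0,0,0],"twist":[0,0,0],"grip":0},{"delta_pos":[0,-1,0],"twist":[0,0,0],"grip":0},{"delta_pos":[0,-2,0],"twist":[0,0,0],"grip":0},{"delta_pos":[0,-3,0],"twist":[0,0,0],"grip":0}]'
python3 - <<'E'
from h import *
T=G2W([606.5,43.8,-2.7],[[-60,-136,100]])[0]; print(T)
plan(T,-92.7)
E
```

```text
time_s: 13.35
ee_pos: [440.3, 9.6, 57.9]
ee_rot: [-89.9, -0.0, -87.8]
force: [-0.1, -0.7, 0.4]
gripper_width: 53.7
time_s: 13.85
ee_pos: [439.8, 9.6, 57.3]
ee_rot: [-90.0, -0.0, -87.8]
force: [-0.1, -0.3, 1.0]
gripper_width: 14.4
time_s: 14.35
ee_pos: [440.0, 9.5, 88.4]
ee_rot: [-90.0, -0.0, -87.8]
force: [-0.0, -0.2, -2.0]
gripper_width: 11.7
[540.16013021 -89.22263595 100.        ]
t 14.35 tcp [440.    9.5  88.4] rot [-8.997e+01 -1.000e-02 -8.784e+01] F [-0.  -0.2 -2. ] w 11.7
delta cm [10.25 -1.15  9.63] twist [-0.   4.9  0. ]
```

```bash
python3 -m pendant '[{"delta_pos":[2,-0.6,0.5],"twist":[0,1,0],"grip":0},{"delta_pos":[4.5,-1.2,1.5],"twist":[0,2,0],"grip":0},{"delta_pos":[7,-1.2,3.5],"twist":[0,3.5,0],"grip":0},{"delta_pos":[9.5,-1.2,6],"twist":[0,4.9,0],"grip":0},{"delta_pos":[10.2,-1.2,8],"twist":[0,4.9,0],"grip":0}]';python3 -m pendant '[{"delta_pos":[0,0,0.6],"twist":[0,0,0],"grip":0},{"delta_pos":[0,0.6,1.2],"twist":[0,0,0],"grip":0},{"delta_pos":[0,1.4,1.2],"twist":[0,0,0],"grip":0},{"delta_pos":[0,2.2,1.2],"twist":[0,0,0],"grip":0},{"delta_pos":[0,2.6,1.2],"twist":[0,0,0],"grip":0}]'
python3 - <<'E'
from h import *
T=G2W([606.5,43.8,-2.7],[[-60,-136,66]])[0]; print(T)
plan(T,-92.7)
p,d=imaging.grab_frame('wrist'); cv2.imwrite('pics/w9.png',p[:,:,::-1])
E
```

```text
time_s: 14.85
ee_pos: [525.4, -91.7, 100.6]
ee_rot: [-89.9, -0.1, -92.9]
force: [-0.9, 1.0, -0.7]
gripper_width: 11.3
time_s: 15.35
ee_pos: [533.9, -89.2, 72.1]
ee_rot: [-90.2, 0.0, -92.7]
force: [-0.0, 0.3, -1.3]
gripper_width: 11.4
[540.16013021 -89.22263595  66.        ]
t 15.35 tcp [533.9 -89.2  72.1] rot [-9.017e+01  2.000e-02 -9.270e+01] F [-0.   0.3 -1.3] w 11.4
delta cm [-0.03  0.6   0.63] twist [ 0.2  0.  -0. ]
```

View pics/w9.png

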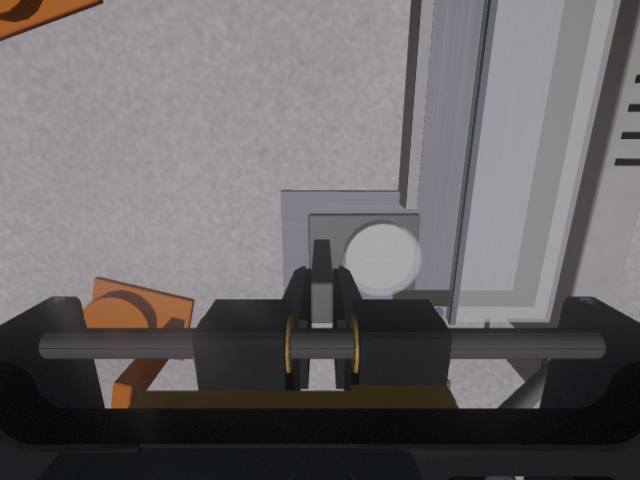

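```bash
cat >> h.py <<'E'
G2=[606.5,43.8,-2.7]
def wr(*L):
    for n,u,v,z in L:
        X=ray('wrist',u,v,z); print(n,X.round(1),inG(X,G2))
E
python3 - <<'E'
from h import *
p=cv2.imread('pics/w9.png'); crop(p,270,170,470,330,4,'pics/w9c.png')
wr(('wallend',412,208,30),('plL',340,214,21),('plL2',410,214,21),('apL',340,191,8),('plR',405,292,21))
E
```

```text
wallend [599.  -56.2  30. ] [  -2.8 -100.3   30. ]
plL [548.3 -60.   21. ] [ -53.3 -106.5   21. ]
plL2 [600.  -62.4  21. ] [  -1.5 -106.4   21. ]
apL [549.4 -44.8   8. ] [-52.9 -91.2   8. ]
plR [ 597.8 -125.3   21. ] [  -0.7 -169.4   21. ]
```

View pics/w9c.png

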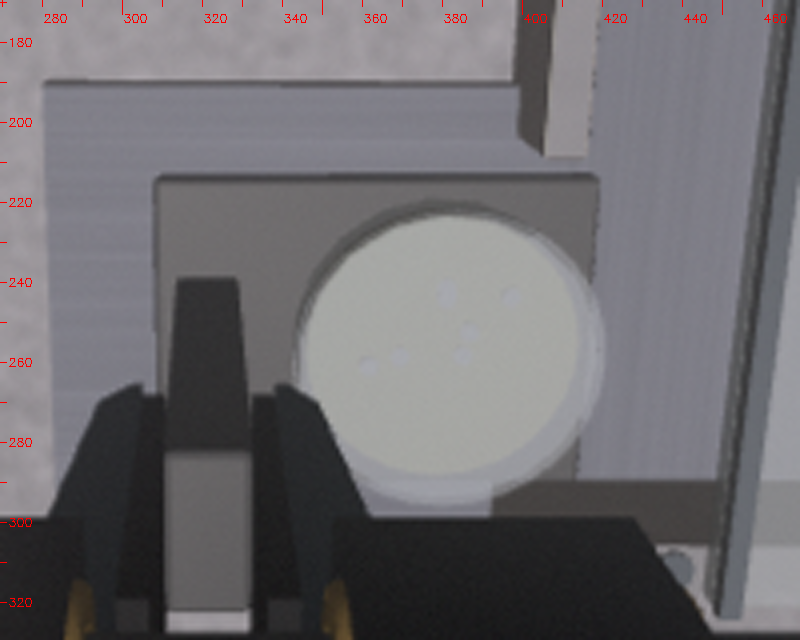

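```bash
python3 -m pendant '[{"delta_pos":[-0.15,0.3,0.2],"twist":[0,0,0],"grip":0},{"delta_pos":[-0.15,0.5,0.6],"twist":[0,0,0],"grip":0},{"delta_pos":[-0.15,0.6,1],"twist":[0,0,0],"grip":0},{"delta_pos":[-0.15,0.6,1],"twist":[0,0,0],"grip":0},{"delta_pos":[-0.15,0.6,1],"twist":[0,0,0],"grip":0}]'
python3 - <<'E'
from h import *
T=G2W(G2,[[14,-136,66]])[0]; print(T)
plan(T,-92.7)
E
```

```text
time_s: 15.9
ee_pos: [545.9, -89.0, 67.4]
ee_rot: [-90.0, -0.0, -92.7]
force: [-0.0, -0.3, -0.5]
gripper_width: 11.6
[614.07798095 -92.7085133   66.        ]
t 15.9 tcp [545.9 -89.   67.4] rot [-8.999e+01 -1.000e-02 -9.274e+01] F [-0.  -0.3 -0.5] w 11.6
delta cm [0.05 0.14 6.83] twist [-0. -0.  0.]
```

```bash
python3 -m pendant '[{"delta_pos":[0,0.1,1.2],"twist":[0,0,0],"grip":0},{"delta_pos":[0,0.1,2.4],"twist":[0,0,0],"grip":0},{"delta_pos":[0,0.1,3.6],"twist":[0,0,0],"grip":0},{"delta_pos":[0,0.1,4.8],"twist":[0,0,0],"grip":0},{"delta_pos":[0,0.1,5.5],"twist":[0,0,0],"grip":0}]'
python3 - <<'E'
from h import *
T=G2W(G2,[[14,-136,66]])[0]; print(T)
plan(T,-92.7)
E
```

```text
time_s: 16.4
ee_pos: [602.4, -91.7, 66.2]
ee_rot: [-89.9, -0.0, -92.7]
force: [0.1, -0.3, -1.4]
gripper_width: 11.5
[614.07798095 -92.7085133   66.        ]
t 16.4 tcp [602.4 -91.7  66.2] rot [-8.995e+01 -1.000e-02 -9.273e+01] F [ 0.1 -0.3 -1.4] w 11.5
delta cm [0.05 0.02 1.17] twist [-0.1 -0.   0. ]
```

```bash
python3 -m pendant '[{"delta_pos":[0,0,0.4],"twist":[0,0,0],"grip":0},{"delta_pos":[0,0,0.8],"twist":[0,0,0],"grip":0},{"delta_pos":[0,0,1.1],"twist":[0,0,0],"grip":0},{"delta_pos":[0,0,1.1],"twist":[0,0,0],"grip":0},{"delta_pos":[0,0,1.1],"twist":[0,0,0],"grip":0}]'
python3 - <<'E'
from h import *
T=G2W(G2,[[13,126,66]])[0]; print(T)
plan(T,-92.7)
p,d=imaging.grab_frame('wrist'); cv2.imwrite('pics/w10.png',p[:,:,::-1])
E
```

```text
time_s: 16.9
ee_pos: [611.3, -92.0, 66.3]
ee_rot: [-90.0, -0.0, -92.7]
force: [-0.1, -0.1, -1.3]
gripper_width: 11.5
[625.42098116 169.04774039  66.        ]
t 16.9 tcp [611.3 -92.   66.3] rot [-90.02  -0.   -92.74] F [-0.1 -0.1 -1.3] w 11.5
delta cm [-26.15   0.03   0.16] twist [ 0. -0.  0.]
```

View pics/w10.png

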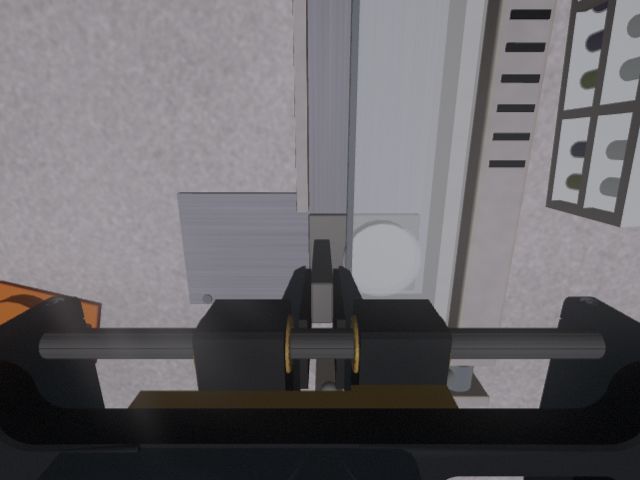

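```bash
python3 -m pendant '[{"delta_pos":[0,0,0.3],"twist":[0,0,0],"grip":0},{"delta_pos":[-1,0,0.3],"twist":[0,0,0],"grip":0},{"delta_pos":[-2.5,0,0.3],"twist":[0,0,0],"grip":0},{"delta_pos":[-4,0,0.3],"twist":[0,0,0],"grip":0},{"delta_pos":[-5.5,0,0.3],"twist":[0,0,0],"grip":0}]';python3 -m pendant '[{"delta_pos":[-1.5,0,0],"twist":[0,0,0],"grip":0},{"delta_pos":[-3,0,0],"twist":[0,0,0],"grip":0},{"delta_pos":[-4.5,0,0],"twist":[0,0,0],"grip":0},{"delta_pos":[-6,0,0],"twist":[0,0,0],"grip":0},{"delta_pos":[-7.5,0,0],"twist":[0,0,0],"grip":0}]'
python3 - <<'E'
from h import *
T=G2W(G2,[[14,126,66]])[0]; print(T)
plan(T,-92.7)
E
```

```text
time_s: 17.45
ee_pos: [617.1, -35.4, 66.3]
ee_rot: [-90.0, 0.0, -92.7]
force: [-0.8, -0.2, -1.2]
gripper_width: 11.4
time_s: 17.95
ee_pos: [620.9, 39.0, 66.3]
ee_rot: [-90.0, -0.0, -92.7]
force: [0.0, 0.4, -1.7]
gripper_width: 11.7
[626.41987104 169.00063394  66.        ]
t 17.95 tcp [620.9  39.   66.3] rot [-9.000e+01 -1.000e-02 -9.274e+01] F [ 0.   0.4 -1.7] w 11.7
delta cm [-13.02   0.03  -0.06] twist [-0. -0.  0.]
```

```bash
python3 -m pendant '[{"delta_pos":[-1.5,0,0],"twist":[0,0,0],"grip":0},{"delta_pos":[-3,0,0],"twist":[0,0,0],"grip":0},{"delta_pos":[-4.5,0,0],"twist":[0,0,0],"grip":0},{"delta_pos":[-6,0,0],"twist":[0,0,0],"grip":0},{"delta_pos":[-7.5,0,0],"twist":[0,0,0],"grip":0}]'; python3 -m pendant '[{"delta_pos":[-1.5,0,0],"twist":[0,0,0],"grip":0},{"delta_pos":[-3,0,0],"twist":[0,0,0],"grip":0},{"delta_pos":[-4.2,0,0],"twist":[0,0,0],"grip":0},{"delta_pos":[-5.4,0,0],"twist":[0,0,0],"grip":0},{"delta_pos":[-5.4,0,0],"twist":[0,0,0],"grip":0}]'
python3 - <<'E'
from h import *
T=G2W(G2,[[14,126,66]])[0]; print(T)
plan(T,-92.7)
p,d=imaging.grab_frame('wrist'); cv2.imwrite('pics/w11.png',p[:,:,::-1])
E
```

```text
time_s: 18.45
ee_pos: [624.5, 113.8, 66.3]
ee_rot: [-90.0, -0.0, -92.7]
force: [0.8, -0.0, -1.4]
gripper_width: 11.4
time_s: 18.95
ee_pos: [627.1, 168.2, 66.3]
ee_rot: [-90.0, 0.0, -92.7]
force: [-0.1, -0.1, -1.2]
gripper_width: 11.3
[626.41987104 169.00063394  66.        ]
t 18.95 tcp [627.1 168.2  66.3] rot [-8.998e+01  2.000e-02 -9.266e+01] F [-0.1 -0.1 -1.2] w 11.3
delta cm [-0.08  0.03 -0.07] twist [-0.  0. -0.]
```

View pics/w11.png

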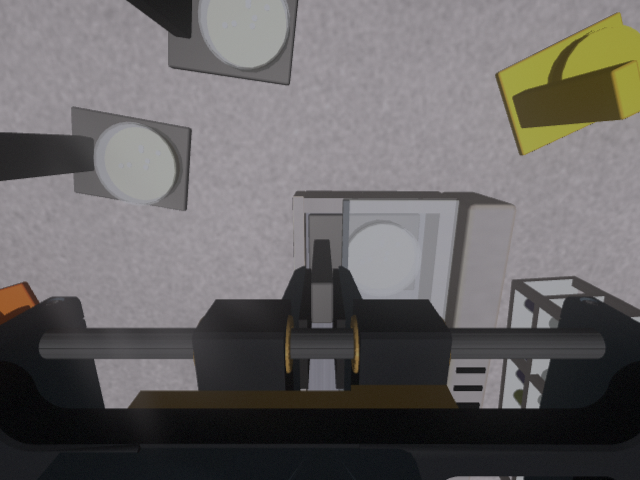

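```bash
python3 -m pendant '[{"delta_pos":[0,0.1,0],"twist":[0,0,0],"grip":0},{"delta_pos":[0,0.13,0],"twist":[0,0,0],"grip":0},{"delta_pos":[0,0.13,0],"twist":[0,0,0],"grip":60},{"delta_pos":[0,0.13,0],"twist":[0,0,0],"grip":60},{"delta_pos":[0,0.13,0],"twist":[0,0,0],"grip":60}]'; python3 -m pendant '[{"delta_pos":[0,0,0],"twist":[0,0,0],"grip":60},{"delta_pos":[0,-1.5,0],"twist":[0,0,0],"grip":60},{"delta_pos":[0,-4,0],"twist":[0,0,0],"grip":60},{"delta_pos":[0,-7,0],"twist":[0,0,0],"grip":100},{"delta_pos":[0,-10,0],"twist":[0,0,0],"grip":100}]'
python3 - <<'E'
from h import *
p,d=imaging.grab_frame('wrist'); cv2.imwrite('pics/w12.png',p[:,:,::-1])
plan([455,250,166],-101)
E
```

```text
time_s: 19.5
ee_pos: [627.2, 166.1, 65.1]
ee_rot: [-90.0, -0.0, -92.8]
force: [0.3, 0.6, -0.0]
gripper_width: 33.2
time_s: 20.0
ee_pos: [626.8, 166.4, 165.8]
ee_rot: [-90.0, -0.0, -92.7]
force: [-0.2, 0.5, 0.7]
gripper_width: 67.9
t 20.05 tcp [629.9 167.2 172. ] rot [-89.45   0.16 -92.74] F [1.6 0.6 3.1] w 71.5
delta cm [ -7.44   0.45 -17.87] twist [-0.5  8.3 -0.2]
```

View pics/w12.png

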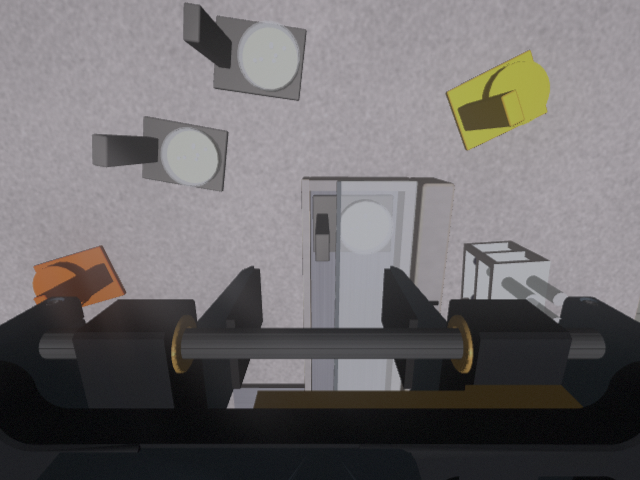

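```bash
python3 -m pendant '[{"delta_pos":[-1.5,0,-3.5],"twist":[0,1.5,0],"grip":100},{"delta_pos":[-3,0,-7.2],"twist":[0,3.2,0],"grip":100},{"delta_pos":[-4.5,0,-11],"twist":[0,5,0],"grip":100},{"delta_pos":[-6,0.5,-14.5],"twist":[0,7,0],"grip":100},{"delta_pos":[-7.4,0.8,-17.8],"twist":[0,8.3,0],"grip":100}]'
python3 - <<'E'
from h import *
plan([455,250,140],-101)
p,d=imaging.grab_frame('wrist'); cv2.imwrite('pics/w13.png',p[:,:,::-1])
plan([455,250,140],-101)
E
```

```text
time_s: 20.55
ee_pos: [451.1, 249.3, 156.8]
ee_rot: [-90.0, 0.0, -101.1]
force: [-0.2, 0.6, 0.6]
gripper_width: 91.2
t 20.55 tcp [451.1 249.3 156.8] rot [-9.0000e+01  1.0000e-02 -1.0112e+02] F [-0.2  0.6  0.6] w 91.2
delta cm [-0.14  1.68  0.37] twist [-0.  -0.1 -0. ]
t 20.6 tcp [445.5 250.5 156.3] rot [-9.0360e+01 -5.0000e-02 -1.0104e+02] F [-5.2 -0.2 -1. ] w 91.2
delta cm [-0.14  1.62  0.95] twist [ 0.4 -0.   0.1]
```

View pics/w13.png

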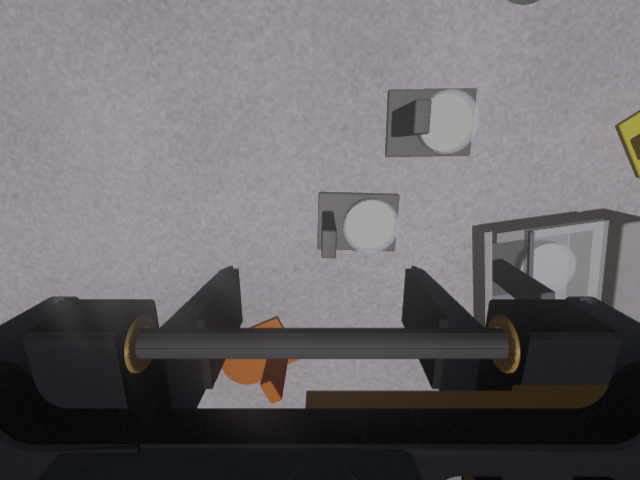

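```bash
python3 -m pendant '[{"delta_pos":[0,0.5,0.2],"twist":[0,0,0],"grip":100},{"delta_pos":[0,2,0.2],"twist":[0,0,0],"grip":100},{"delta_pos":[0,4,0.2],"twist":[0,0,0],"grip":100},{"delta_pos":[0,5,0.2],"twist":[0,0,0],"grip":100},{"delta_pos":[0,5,0.2],"twist":[0,0,0],"grip":100}]'
python3 - <<'E'
from h import *
p,d=imaging.grab_frame('wrist'); cv2.imwrite('pics/w14.png',p[:,:,::-1])
plan([455,250,56],-101); print(proj('wrist',state()['ee_pos']))
E
```

```text
time_s: 21.1
ee_pos: [454.6, 247.7, 105.4]
ee_rot: [-90.1, -0.1, -101.1]
force: [-1.0, 0.9, 0.8]
gripper_width: 91.1
t 21.15 tcp [455.2 248.1 106.5] rot [-9.0040e+01 -5.0000e-02 -1.0108e+02] F [ 0.   0.6 -0.1] w 91.0
delta cm [-0.18  5.05 -0.05] twist [ 0.  -0.1  0. ]
(np.float64(321.81752232664206), np.float64(277.6409037865403))
```

View pics/w14.png

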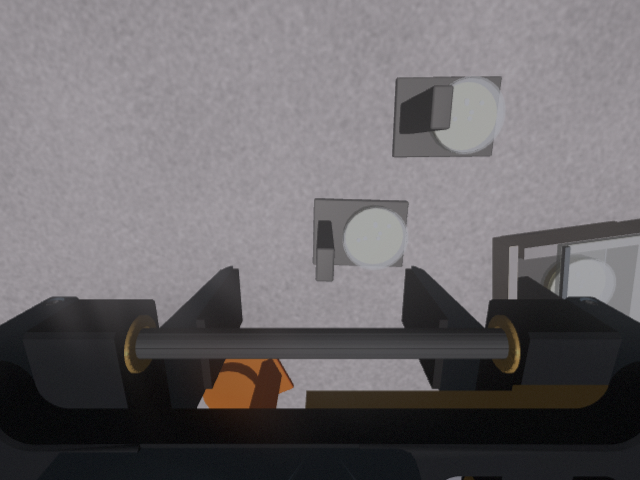

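```bash
python3 -c "
from h import *
print(ray('wrist',324.5,264,90))"; python3 -m pendant '[{"delta_pos":[-0.1,1.2,0],"twist":[0,0,0],"grip":100},{"delta_pos":[-0.1,2.6,0],"twist":[0,0,0],"grip":100},{"delta_pos":[-0.1,4,0],"twist":[0,0,0],"grip":100},{"delta_pos":[-0.1,4.9,0],"twist":[0,0,0],"grip":100},{"delta_pos":[-0.1,4.9,0],"twist":[0,0,0],"grip":40}]'
```

```text
[457.4819422  250.69232213  90.        ]
time_s: 21.65
ee_pos: [454.3, 249.1, 56.9]
ee_rot: [-90.1, -0.1, -101.0]
force: [-0.9, 0.2, 0.4]
gripper_width: 85.7
```

```bash
python3 -m pendant '[{"delta_pos":[0,0,0],"twist":[0,0,0],"grip":0},{"delta_pos":[0,0,0],"twist":[0,0,0],"grip":0},{"delta_pos":[0,0,0],"twist":[0,0,0],"grip":0},{"delta_pos":[0,0,0],"twist":[0,0,0],"grip":0},{"delta_pos":[0,0,0],"twist":[0,0,0],"grip":0}]';python3 -m pendant '[{"delta_pos":[0,0,0],"twist":[0,0,0],"grip":0},{"delta_pos":[0,0,0],"twist":[0,0,0],"grip":0},{"delta_pos":[0,0,0],"twist":[0,0,0],"grip":0},{"delta_pos":[0,0,0],"twist":[0,0,0],"grip":0},{"delta_pos":[0,0,0],"twist":[0,0,0],"grip":0}]'
```

```text
time_s: 22.15
ee_pos: [455.0, 249.6, 58.3]
ee_rot: [-90.0, 0.0, -101.0]
force: [-1.3, -0.4, 0.1]
gripper_width: 46.0
time_s: 22.65
ee_pos: [455.0, 249.5, 58.0]
ee_rot: [-90.0, 0.0, -101.0]
force: [1.0, -0.7, 0.0]
gripper_width: 11.6
```

```bash
python3 -m pendant '[{"delta_pos":[0,0,0],"twist":[0,0,0],"grip":0},{"delta_pos":[0,-1,0],"twist":[0,0,0],"grip":0},{"delta_pos":[0,-2.3,0],"twist":[0,0,0],"grip":0},{"delta_pos":[0,-3.6,0],"twist":[0,0,0],"grip":0},{"delta_pos":[0,-4.5,0],"twist":[0,0,0],"grip":0}]'
python3 - <<'E'
from h import *
plan(G2W(G2,[[-66,-136,103]])[0],-92.7)
E
```

```text
time_s: 23.15
ee_pos: [455.0, 249.6, 104.2]
ee_rot: [-90.0, 0.0, -101.0]
force: [0.4, 0.2, -2.2]
gripper_width: 11.3
t 23.15 tcp [455.  249.6 104.2] rot [-8.9960e+01  3.0000e-02 -1.0104e+02] F [ 0.4  0.2 -2.2] w 11.3
delta cm [31.72  0.12 14.25] twist [-0.  -8.3 -0. ]
```

```bash
python3 -m pendant '[{"delta_pos":[1.5,0,0.5],"twist":[0,0,0],"grip":0},{"delta_pos":[4,0,1.5],"twist":[0,-1,0],"grip":0},{"delta_pos":[7,0,3],"twist":[0,-2.5,0],"grip":0},{"delta_pos":[10,0,4.5],"twist":[0,-4,0],"grip":0},{"delta_pos":[13,0,6],"twist":[0,-5,0],"grip":0}]'; python3 -m pendant '[{"delta_pos":[3,0,1],"twist":[0,-1,0],"grip":0},{"delta_pos":[6,0,2],"twist":[0,-2,0],"grip":0},{"delta_pos":[9,0,3],"twist":[0,-3.3,0],"grip":0},{"delta_pos":[12,0,4],"twist":[0,-3.3,0],"grip":0},{"delta_pos":[15,0,5],"twist":[0,-3.3,0],"grip":0}]'
python3 - <<'E'
from h import *
plan(G2W(G2,[[-66,-136,72]])[0],-92.7)
E
```

```text
time_s: 23.65
ee_pos: [488.2, 108.1, 102.5]
ee_rot: [-90.1, -0.1, -96.0]
force: [0.2, 1.0, -1.5]
gripper_width: 11.4
time_s: 24.15
ee_pos: [521.8, -46.3, 102.4]
ee_rot: [-90.1, -0.0, -92.8]
force: [0.6, -0.1, -1.1]
gripper_width: 11.5
t 24.15 tcp [521.8 -46.3 102.4] rot [-9.010e+01 -3.000e-02 -9.276e+01] F [ 0.6 -0.1 -1.1] w 11.5
delta cm [4.2  3.04 1.45] twist [ 0.1 -0.1  0. ]
```

```bash
python3 -m pendant '[{"delta_pos":[1.5,0,0.4],"twist":[0,0,0],"grip":0},{"delta_pos":[3,0.4,0.8],"twist":[0,0,0],"grip":0},{"delta_pos":[4.1,1.2,1.2],"twist":[0,0,0],"grip":0},{"delta_pos":[4.1,2.2,1.4],"twist":[0,0,0],"grip":0},{"delta_pos":[4.1,2.9,1.4],"twist":[0,0,0],"grip":0}]'; python3 -m pendant '[{"delta_pos":[0,0.1,0],"twist":[0,0,0],"grip":0},{"delta_pos":[0,0.1,0],"twist":[0,0,0],"grip":0},{"delta_pos":[0,0.1,0],"twist":[0,0,0],"grip":0},{"delta_pos":[0,0.1,0],"twist":[0,0,0],"grip":0},{"delta_pos":[0,0.1,0],"twist":[0,0,0],"grip":0}]'
python3 - <<'E'
from h import *
plan(G2W(G2,[[-66,-136,67]])[0],-92.7)
p,d=imaging.grab_frame('wrist'); crop(p[:,:,::-1],270,170,470,330,4,'pics/w15.png')
E
```

```text
time_s: 24.65
ee_pos: [534.3, -85.0, 72.5]
ee_rot: [-90.1, 0.0, -92.7]
force: [-0.6, -1.4, -1.0]
gripper_width: 11.5
time_s: 25.15
ee_pos: [535.0, -85.3, 73.4]
ee_rot: [-90.0, 0.0, -92.7]
force: [-1.1, -0.3, -1.4]
gripper_width: 11.0
t 25.15 tcp [535.  -85.3  73.4] rot [-8.996e+01  1.000e-02 -9.272e+01] F [-1.1 -0.3 -1.4] w 11.0
delta cm [ 0.36  0.64 -0.07] twist [-0. -0. -0.]
```

View pics/w15.png

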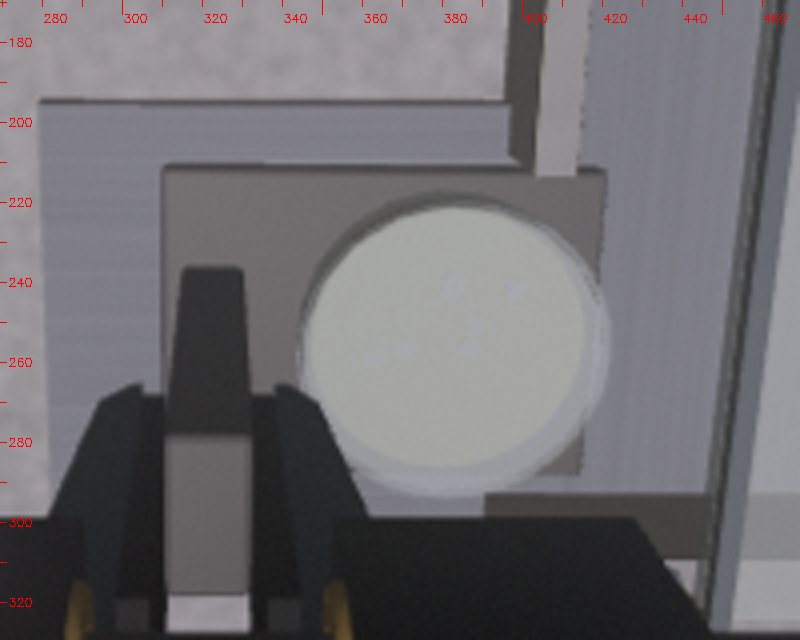

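```bash
python3 -m pendant '[{"delta_pos":[0.2,0.2,0.2],"twist":[0,0,0],"grip":0},{"delta_pos":[0.35,0.4,0.3],"twist":[0,0,0],"grip":0},{"delta_pos":[0.35,0.6,0.4],"twist":[0,0,0],"grip":0},{"delta_pos":[0.35,0.6,0.8],"twist":[0,0,0],"grip":0},{"delta_pos":[0.35,0.6,1],"twist":[0,0,0],"grip":0}]'
python3 - <<'E'
from h import *
plan(G2W(G2,[[15,-136,67]])[0],-92.7)
p,d=imaging.grab_frame('wrist'); crop(p[:,:,::-1],270,170,470,330,4,'pics/w16.png')
wr(('apL',340,191,8))
E
```

```text
time_s: 25.7
ee_pos: [545.2, -89.6, 67.0]
ee_rot: [-90.0, -0.0, -92.7]
force: [-0.1, -0.3, -1.3]
gripper_width: 11.3
t 25.7 tcp [545.2 -89.6  67. ] rot [-89.98  -0.   -92.75] F [-0.1 -0.3 -1.3] w 11.3
delta cm [-0.02 -0.    6.99] twist [-0. -0.  0.]
apL [561.1 -44.6   8. ] [-41.2 -90.4   8. ]
```

View pics/w16.png

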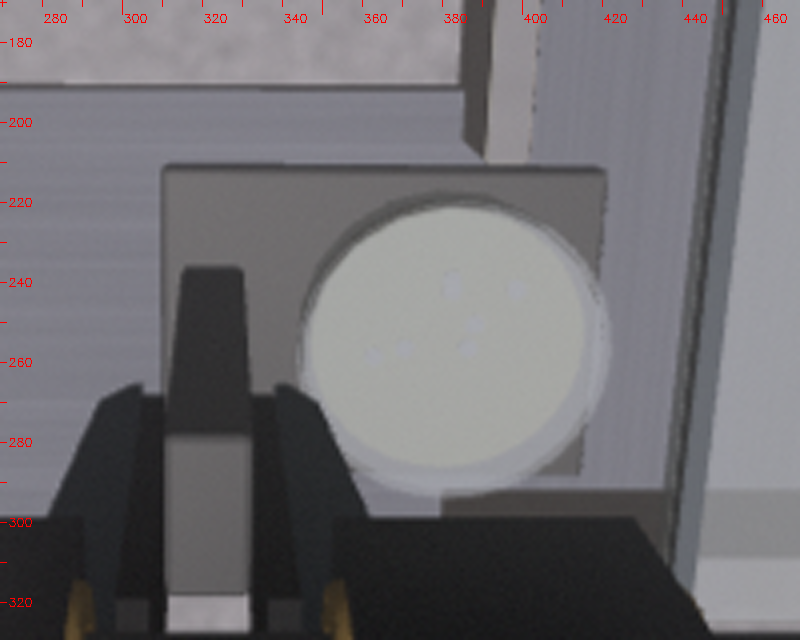

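```bash
python3 - <<'E'
from h import *
wr(('plR',412,288.5,15),('wallfloor',412,292,8),('walltop',440,308,38),('plL',350,211.5,15),('lwallend',391,209.5,30),('apL',340,191,8))
E
```

```text
plR [ 615.6 -123.8   15. ] [  16.9 -166.9   15. ]
wallfloor [ 617.6 -130.1    8. ] [  19.2 -173.2    8. ]
walltop [ 630.3 -129.7   38. ] [  31.9 -172.2   38. ]
plL [567.7 -59.2  15. ] [ -33.9 -104.7   15. ]
lwallend [595.1 -56.2  30. ] [  -6.7 -100.4   30. ]
apL [561.1 -44.6   8. ] [-41.2 -90.4   8. ]
```

Clearances are about 4.5 mm on the left and 5.5 mm on the right, so the carrier is centred and I can slide it in.

```bash
python3 -m pendant '[{"delta_pos":[0,0,1.2],"twist":[0,0,0],"grip":0},{"delta_pos":[0,0,2.4],"twist":[0,0,0],"grip":0},{"delta_pos":[0,0,3.6],"twist":[0,0,0],"grip":0},{"delta_pos":[0,0,4.8],"twist":[0,0,0],"grip":0},{"delta_pos":[0,0,6],"twist":[0,0,0],"grip":0}]';  python3 -m pendant '[{"delta_pos":[0,0,0.5],"twist":[0,0,0],"grip":0},{"delta_pos":[0,0,0.8],"twist":[0,0,0],"grip":0},{"delta_pos":[0,0,0.8],"twist":[0,0,0],"grip":0},{"delta_pos":[0,0,0.8],"twist":[0,0,0],"grip":0},{"delta_pos":[0,0,0.8],"twist":[0,0,0],"grip":0}]'
python3 - <<'E'
from h import *
plan(G2W(G2,[[15,60,67]])[0],-92.7)
p,d=imaging.grab_frame('wrist'); cv2.imwrite('pics/w17.png',p[:,:,::-1])
E
```

```text
time_s: 26.25
ee_pos: [605.9, -92.5, 66.9]
ee_rot: [-90.0, -0.0, -92.7]
force: [-0.1, 0.4, -2.1]
gripper_width: 11.6
time_s: 26.75
ee_pos: [612.1, -92.8, 67.1]
ee_rot: [-90.0, -0.0, -92.7]
force: [-0.3, 0.3, -1.7]
gripper_width: 11.5
t 26.75 tcp [612.1 -92.8  67.1] rot [-90.02  -0.   -92.74] F [-0.3  0.3 -1.7] w 11.5
delta cm [-1.962e+01  1.000e-02  2.800e-01] twist [ 0. -0.  0.]
```

View pics/w17.png

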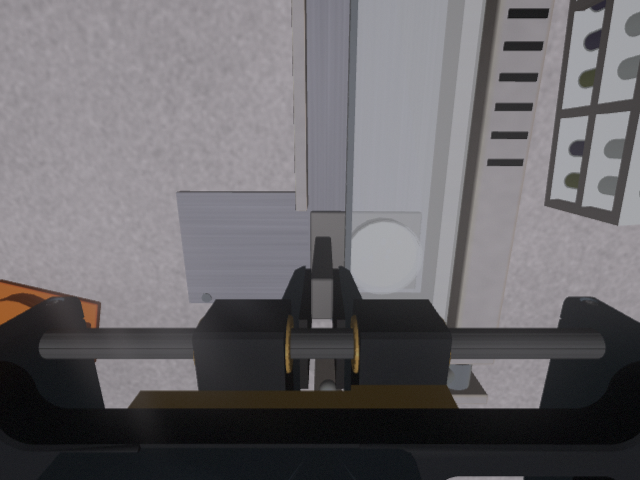

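```bash
python3 -m pendant '[{"delta_pos":[0,0,0.2],"twist":[0,0,0],"grip":0},{"delta_pos":[-1,0,0.2],"twist":[0,0,0],"grip":0},{"delta_pos":[-2.5,0,0.2],"twist":[0,0,0],"grip":0},{"delta_pos":[-4.5,0,0.2],"twist":[0,0,0],"grip":0},{"delta_pos":[-6.5,0,0.2],"twist":[0,0,0],"grip":0}]';python3 -m pendant '[{"delta_pos":[-2,0,0],"twist":[0,0,0],"grip":0},{"delta_pos":[-4,0,0],"twist":[0,0,0],"grip":0},{"delta_pos":[-6,0,0],"twist":[0,0,0],"grip":0},{"delta_pos":[-8,0,0],"twist":[0,0,0],"grip":0},{"delta_pos":[-9.5,0,0],"twist":[0,0,0],"grip":0}]'
python3 - <<'E'
from h import *
plan(G2W(G2,[[15,57,67]])[0],-92.7)
p,d=imaging.grab_frame('wrist'); cv2.imwrite('pics/w18.png',p[:,:,::-1])
E
```

```text
time_s: 27.3
ee_pos: [617.6, -26.1, 67.0]
ee_rot: [-90.0, 0.0, -92.7]
force: [0.4, 0.0, -1.6]
gripper_width: 11.5
time_s: 27.8
ee_pos: [621.9, 69.4, 67.0]
ee_rot: [-90.0, 0.0, -92.7]
force: [-0.3, -0.6, -1.8]
gripper_width: 11.3
t 27.8 tcp [621.9  69.4  67. ] rot [-9.001e+01  3.000e-02 -9.266e+01] F [-0.3 -0.6 -1.8] w 11.3
delta cm [-3.07  0.    0.08] twist [ 0.  0. -0.]
```

View pics/w18.png

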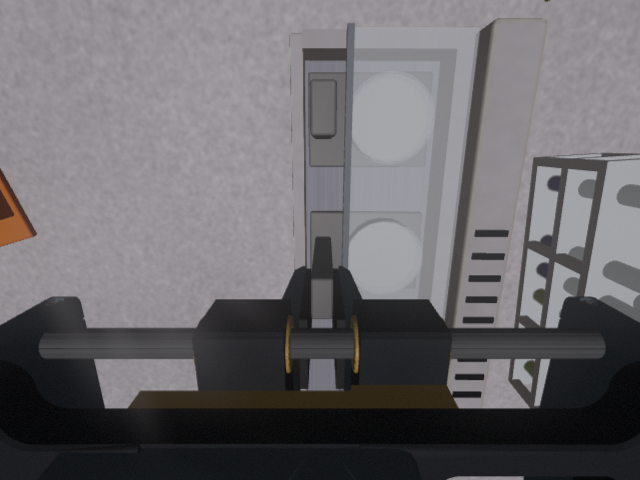

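```bash
python3 -m pendant '[{"delta_pos":[-1,0,0],"twist":[0,0,0],"grip":0},{"delta_pos":[-2,0,0],"twist":[0,0,0],"grip":0},{"delta_pos":[-2.7,0,0],"twist":[0,0,0],"grip":0},{"delta_pos":[-2.7,0,0],"twist":[0,0,0],"grip":0},{"delta_pos":[-2.7,0.1,0],"twist":[0,0,0],"grip":0}]';python3 -m pendant '[{"delta_pos":[0,0.05,0],"twist":[0,0,0],"grip":0},{"delta_pos":[0,0.05,0],"twist":[0,0,0],"grip":60},{"delta_pos":[0,0.05,0],"twist":[0,0,0],"grip":60},{"delta_pos":[0,0.05,0],"twist":[0,0,0],"grip":60},{"delta_pos":[0,0.05,0],"twist":[0,0,0],"grip":60}]'; python3 -m pendant '[{"delta_pos":[0,-1,0],"twist":[0,0,0],"grip":60},{"delta_pos":[0,-3,0],"twist":[0,0,0],"grip":60},{"delta_pos":[0,-6,0],"twist":[0,0,0],"grip":100},{"delta_pos":[0,-9.5,0],"twist":[0,0,0],"grip":100},{"delta_pos":[0,-9.5,0],"twist":[0,0,0],"grip":100}]'
python3 - <<'E'
from h import *
p,d=imaging.grab_frame('wrist'); cv2.imwrite('pics/w19.png',p[:,:,::-1])
plan([538,333,160],-99.4)
E
```

```text
time_s: 28.35
ee_pos: [623.6, 93.6, 66.1]
ee_rot: [-90.0, -0.0, -92.7]
force: [0.2, -0.1, -1.4]
gripper_width: 11.5
time_s: 28.85
ee_pos: [623.6, 93.7, 65.5]
ee_rot: [-90.0, -0.0, -92.8]
force: [0.2, 0.1, -0.4]
gripper_width: 40.6
time_s: 29.35
ee_pos: [626.9, 94.4, 167.0]
ee_rot: [-89.3, 0.1, -92.7]
force: [0.0, 0.2, -0.3]
gripper_width: 75.6
t 29.4 tcp [625.4  94.1 164.2] rot [-8.960e+01  7.000e-02 -9.274e+01] F [-0.2 -0.2  0.4] w 80.1
delta cm [-23.44   0.38  -9.88] twist [-0.4  6.7 -0.1]
```

View pics/w19.png

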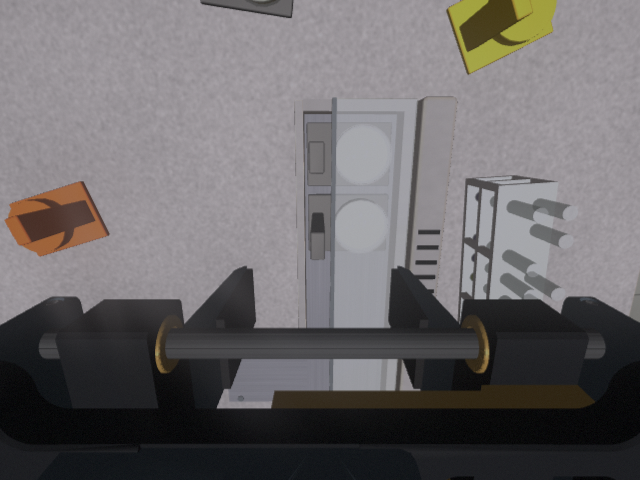

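Both carriers are side by side at v≈155 and v≈222. Next is f1.

```bash
python3 -m pendant '[{"delta_pos":[-4.5,0,-2],"twist":[0,1.3,0],"grip":100},{"delta_pos":[-9,0,-4],"twist":[0,2.6,0],"grip":100},{"delta_pos":[-13.5,0,-6],"twist":[0,4,0],"grip":100},{"delta_pos":[-18,0,-8],"twist":[0,5.3,0],"grip":100},{"delta_pos":[-22,0,-9.8],"twist":[0,6.7,0],"grip":100}]'; python3 -m pendant '[{"delta_pos":[-1,0.3,0],"twist":[0,0,0],"grip":100},{"delta_pos":[-1.3,0.5,0],"twist":[0,0,0],"grip":100},{"delta_pos":[-1.3,1,0],"twist":[0,0,0],"grip":100},{"delta_pos":[-1.3,1,0],"twist":[0,0,0],"grip":100},{"delta_pos":[-1.3,1,0],"twist":[0,0,0],"grip":100}]'
python3 - <<'E'
from h import *
plan([541.4,333.2,105],-99.4)
p,d=imaging.grab_frame('wrist'); cv2.imwrite('pics/w20.png',p[:,:,::-1])
E
```

```text
time_s: 29.9
ee_pos: [534.4, 320.0, 159.6]
ee_rot: [-90.1, -0.1, -99.5]
force: [-0.1, -0.2, 0.1]
gripper_width: 91.0
time_s: 30.4
ee_pos: [538.7, 329.5, 150.2]
ee_rot: [-90.0, -0.1, -99.5]
force: [0.7, -0.1, 0.3]
gripper_width: 90.9
t 30.4 tcp [538.7 329.5 150.2] rot [-9.003e+01 -5.000e-02 -9.955e+01] F [ 0.7 -0.1  0.3] w 90.9
delta cm [-0.41  4.52  0.21] twist [ 0.  -0.1  0.1]
```

View pics/w20.png

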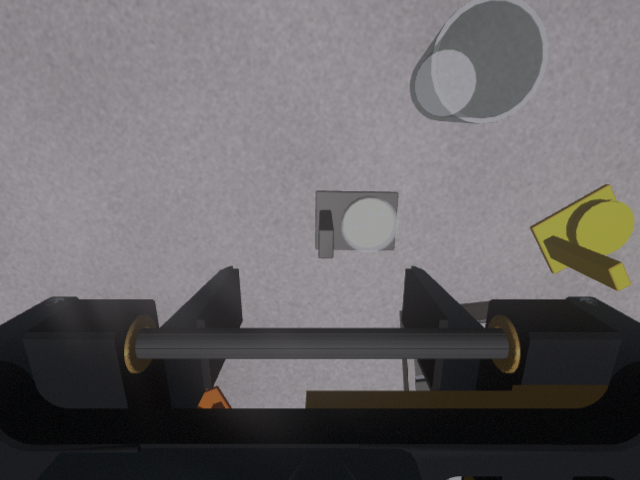

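```bash
python3 -c "
from h import *
print(ray('wrist',326,244,90))";python3 -m pendant '[{"delta_pos":[-0.3,1.5,0.15],"twist":[0,0,0],"grip":100},{"delta_pos":[-0.4,3.5,0.15],"twist":[0,0,0],"grip":100},{"delta_pos":[-0.4,6,0.15],"twist":[0,0,0],"grip":100},{"delta_pos":[-0.4,8.3,0.15],"twist":[0,0,0],"grip":100},{"delta_pos":[-0.4,9.4,0.15],"twist":[0,0,0],"grip":90}]';python3 -m pendant '[{"delta_pos":[0,0,0],"twist":[0,0,0],"grip":0},{"delta_pos":[0,0,0],"twist":[0,0,0],"grip":0},{"delta_pos":[0,0,0],"twist":[0,0,0],"grip":0},{"delta_pos":[0,0,0],"twist":[0,0,0],"grip":0},{"delta_pos":[0,0,0],"twist":[0,0,0],"grip":0}]';python3 -m pendant '[{"delta_pos":[0,0,0],"twist":[0,0,0],"grip":0},{"delta_pos":[0,0,0],"twist":[0,0,0],"grip":0},{"delta_pos":[0,0,0],"twist":[0,0,0],"grip":0},{"delta_pos":[0,0,0],"twist":[0,0,0],"grip":0},{"delta_pos":[0,0,0],"twist":[0,0,0],"grip":0}]'
```

```text
[542.52846883 332.93898759  90.        ]
time_s: 30.95
ee_pos: [539.1, 333.7, 53.4]
ee_rot: [-90.2, -0.2, -99.5]
force: [-0.4, -1.1, 0.3]
gripper_width: 85.7
time_s: 31.45
ee_pos: [540.8, 335.1, 57.4]
ee_rot: [-89.9, 0.1, -99.4]
force: [-0.4, -0.5, -0.1]
gripper_width: 46.3
time_s: 31.95
ee_pos: [540.6, 334.8, 56.5]
ee_rot: [-90.0, -0.0, -99.4]
force: [0.2, 0.6, 0.4]
gripper_width: 11.6
```

```bash
python3 -m pendant '[{"delta_pos":[0,0,0],"twist":[0,0,0],"grip":0},{"delta_pos":[0,-1,0],"twist":[0,0,0],"grip":0},{"delta_pos":[0,-2.3,-0.5],"twist":[0,0,0],"grip":0},{"delta_pos":[0,-3.6,-1.5],"twist":[0,0,0],"grip":0},{"delta_pos":[0,-4.5,-3],"twist":[0,0,0],"grip":0}]';python3 -m pendant '[{"delta_pos":[0,0,-2],"twist":[0,0,0],"grip":0},{"delta_pos":[2,0,-3.5],"twist":[0,0,0],"grip":0},{"delta_pos":[4.5,0,-5],"twist":[0,0,0],"grip":0},{"delta_pos":[7.5,0,-5],"twist":[0,0,0],"grip":0},{"delta_pos":[11,0,-5],"twist":[0,0,0],"grip":0}]'
python3 - <<'E'
from h import *
plan(G2W(G2,[[-66,-136,103]])[0],-92.7)
E
```

```text
time_s: 32.45
ee_pos: [510.7, 340.2, 103.4]
ee_rot: [-89.9, 0.1, -99.5]
force: [-0.2, -0.5, -2.1]
gripper_width: 12.0
time_s: 32.95
ee_pos: [441.7, 239.4, 102.4]
ee_rot: [-90.0, 0.0, -99.3]
force: [0.9, -0.4, -2.0]
gripper_width: 11.8
t 32.95 tcp [441.7 239.4 102.4] rot [-8.996e+01  5.000e-02 -9.930e+01] F [ 0.9 -0.4 -2. ] w 11.8
delta cm [30.9  -0.07 14.43] twist [-0.  -6.6 -0. ]
```

```bash
python3 -m pendant '[{"delta_pos":[2.8,0,1],"twist":[0,0,0],"grip":0},{"delta_pos":[5.6,0,2.5],"twist":[0,-1,0],"grip":0},{"delta_pos":[8.4,0,4],"twist":[0,-2.5,0],"grip":0},{"delta_pos":[11,0,5.5],"twist":[0,-4,0],"grip":0},{"delta_pos":[14,0,7],"twist":[0,-5,0],"grip":0}]'; python3 -m pendant '[{"delta_pos":[3,0,1],"twist":[0,-1,0],"grip":0},{"delta_pos":[6,0,2],"twist":[0,-1.6,0],"grip":0},{"delta_pos":[9,0,3],"twist":[0,-1.6,0],"grip":0},{"delta_pos":[12,0,4],"twist":[0,-1.6,0],"grip":0},{"delta_pos":[14.5,0,5],"twist":[0,-1.6,0],"grip":0}]'
python3 - <<'E'
from h import *
plan(G2W(G2,[[-66,-136,72]])[0],-92.7)
E
```

```text
time_s: 33.45
ee_pos: [488.9, 89.5, 102.5]
ee_rot: [-89.9, 0.0, -94.3]
force: [0.4, -0.1, -1.8]
gripper_width: 11.2
time_s: 33.95
ee_pos: [527.5, -59.3, 102.5]
ee_rot: [-90.0, -0.0, -92.8]
force: [0.5, -0.2, -2.3]
gripper_width: 11.5
t 33.95 tcp [527.5 -59.3 102.5] rot [-89.97  -0.   -92.84] F [ 0.5 -0.2 -2.3] w 11.5
delta cm [2.93 3.05 0.82] twist [-0.  -0.1  0. ]
```

```bash
python3 -m pendant '[{"delta_pos":[1.2,0,0.2],"twist":[0,0,0],"grip":0},{"delta_pos":[2.4,0.4,0.5],"twist":[0,0,0],"grip":0},{"delta_pos":[2.9,1.2,0.7],"twist":[0,0,0],"grip":0},{"delta_pos":[2.9,2.2,0.7],"twist":[0,0,0],"grip":0},{"delta_pos":[2.9,3,0.7],"twist":[0,0,0],"grip":0}]'; python3 -m pendant '[{"delta_pos":[0,0.1,0],"twist":[0,0,0],"grip":0},{"delta_pos":[0,0.2,0.3],"twist":[0,0,0],"grip":0},{"delta_pos":[0,0.4,0.6],"twist":[0,0,0],"grip":0},{"delta_pos":[0,0.5,0.9],"twist":[0,0,0],"grip":0},{"delta_pos":[0,0.6,1],"twist":[0,0,0],"grip":0}]'
python3 - <<'E'
from h import *
plan(G2W(G2,[[15,-136,66]])[0],-92.7)
p,d=imaging.grab_frame('wrist'); crop(p[:,:,::-1],270,170,470,330,4,'pics/w21.png')
E
```

```text
time_s: 34.45
ee_pos: [532.8, -87.0, 70.2]
ee_rot: [-90.1, 0.0, -92.8]
force: [0.2, -0.2, -2.0]
gripper_width: 11.4
time_s: 34.95
ee_pos: [544.5, -88.4, 65.7]
ee_rot: [-89.9, -0.0, -92.8]
force: [-0.4, -0.3, -2.1]
gripper_width: 11.8
t 34.95 tcp [544.5 -88.4  65.7] rot [-8.995e+01 -1.000e-02 -9.283e+01] F [-0.4 -0.3 -2.1] w 11.8
delta cm [ 0.09 -0.02  7.07] twist [-0.1 -0.1  0. ]
```

View pics/w21.png

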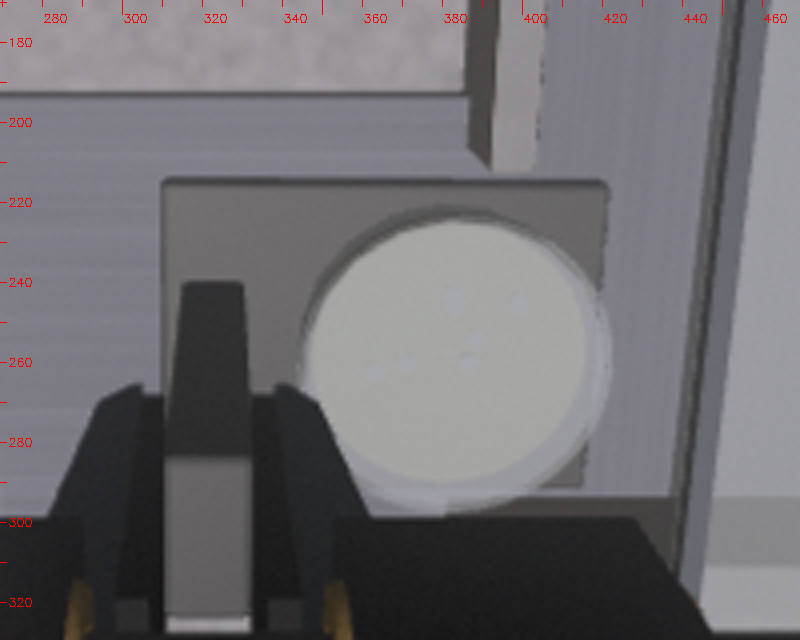

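```bash
python3 -m pendant '[{"delta_pos":[-0.05,0,1.2],"twist":[0,0,0],"grip":0},{"delta_pos":[-0.05,0,2.4],"twist":[0,0,0],"grip":0},{"delta_pos":[-0.05,0,3.6],"twist":[0,0,0],"grip":0},{"delta_pos":[-0.05,0,4.8],"twist":[0,0,0],"grip":0},{"delta_pos":[-0.05,0,6],"twist":[0,0,0],"grip":0}]';  python3 -m pendant '[{"delta_pos":[0,0,0.5],"twist":[0,0,0],"grip":0},{"delta_pos":[0,0,0.9],"twist":[0,0,0],"grip":0},{"delta_pos":[0,0,0.9],"twist":[0,0,0],"grip":0},{"delta_pos":[0,0,0.9],"twist":[0,0,0],"grip":0},{"delta_pos":[0,0,0.9],"twist":[0,0,0],"grip":0}]'
python3 - <<'E'
from h import *
plan(G2W(G2,[[15,-9,66]])[0],-92.7)
p,d=imaging.grab_frame('wrist'); cv2.imwrite('pics/w22.png',p[:,:,::-1])
E
```

```text
time_s: 35.5
ee_pos: [605.0, -91.0, 65.4]
ee_rot: [-90.0, -0.0, -92.8]
force: [0.1, 0.4, -1.7]
gripper_width: 11.5
time_s: 36.0
ee_pos: [612.2, -91.3, 65.6]
ee_rot: [-90.0, -0.0, -92.8]
force: [0.2, 0.0, -2.1]
gripper_width: 11.5
t 36.0 tcp [612.2 -91.3  65.6] rot [-90.03  -0.   -92.85] F [ 0.2  0.  -2.1] w 11.5
delta cm [-12.57  -0.04   0.27] twist [ 0.  -0.1  0. ]
```

View pics/w22.png

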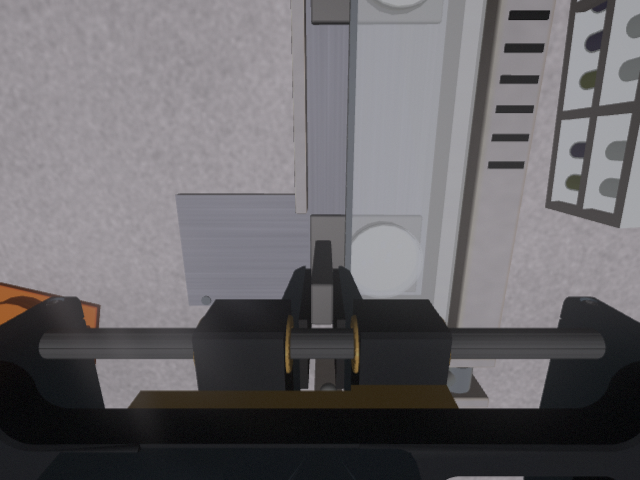

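```bash
python3 -c "
from h import *
wr(('a',330,215,15),('b',330,23,14))"; python3 -m pendant '[{"delta_pos":[0,0,0.2],"twist":[0,0,0],"grip":0},{"delta_pos":[-1,0,0.2],"twist":[0,0,0],"grip":0},{"delta_pos":[-2.5,0,0.2],"twist":[0,0,0],"grip":0},{"delta_pos":[-4.5,0,0.2],"twist":[0,0,0],"grip":0},{"delta_pos":[-6.5,0,0.2],"twist":[0,0,0],"grip":0}]'; python3 -m pendant '[{"delta_pos":[-2,0,0],"twist":[0,0,0],"grip":0},{"delta_pos":[-4,0,0],"twist":[0,0,0],"grip":0},{"delta_pos":[-5.5,0,0],"twist":[0,0,0],"grip":0},{"delta_pos":[-5.5,0,0],"twist":[0,0,0],"grip":0},{"delta_pos":[-5.5,0,0],"twist":[0,0,0],"grip":0}]'
python3 - <<'E'
from h import *
plan(G2W(G2,[[15,-9,66]])[0],-92.7)
p,d=imaging.grab_frame('wrist'); cv2.imwrite('pics/w23.png',p[:,:,::-1])
E
```

```text
a [619.4 -62.5  15. ] [  17.9 -105.6   15. ]
b [624.7  61.7  14. ] [17.3 18.8 14. ]
time_s: 36.55
ee_pos: [617.7, -24.7, 65.5]
ee_rot: [-90.0, 0.0, -92.8]
force: [0.8, 0.4, -1.5]
gripper_width: 11.5
time_s: 37.05
ee_pos: [620.5, 28.7, 65.5]
ee_rot: [-90.0, -0.0, -92.8]
force: [-0.7, 0.1, -1.8]
gripper_width: 11.6
t 37.05 tcp [620.5  28.7  65.5] rot [-9.000e+01 -4.000e-02 -9.277e+01] F [-0.7  0.1 -1.8] w 11.6
delta cm [-0.54 -0.05  0.03] twist [ 0.  -0.1  0. ]
```

View pics/w23.png

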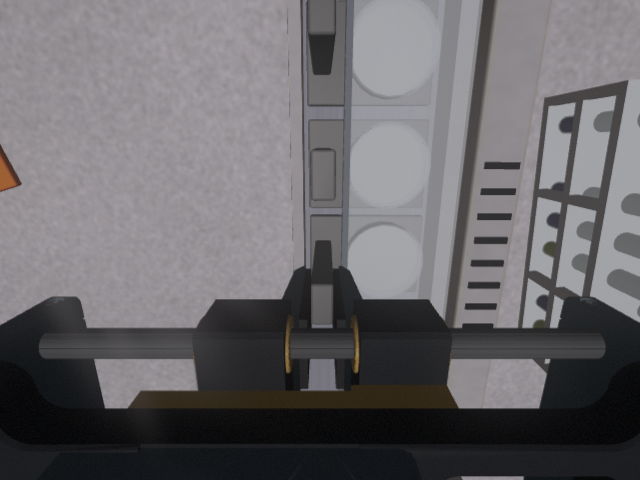

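```bash
python3 -m pendant '[{"delta_pos":[0,0.06,0],"twist":[0,0,0],"grip":0},{"delta_pos":[0,0.12,0],"twist":[0,0,0],"grip":0},{"delta_pos":[0,0.12,0],"twist":[0,0,0],"grip":60},{"delta_pos":[0,0.12,0],"twist":[0,0,0],"grip":60},{"delta_pos":[0,0.12,0],"twist":[0,0,0],"grip":60}]';python3 -m pendant '[{"delta_pos":[0,0,0],"twist":[0,0,0],"grip":60},{"delta_pos":[0,-1,0],"twist":[0,0,0],"grip":60},{"delta_pos":[0,-4,0],"twist":[0,0,0],"grip":60},{"delta_pos":[0,-8,0],"twist":[0,0,0],"grip":60},{"delta_pos":[0,-12,0],"twist":[0,0,0],"grip":60}]'
python3 -m pendant '[{"delta_pos":[0,0,0],"twist":[0,0,0],"grip":0},{"delta_pos":[0,0,0],"twist":[0,0,0],"grip":0},{"delta_pos":[0,0,0],"twist":[0,0,0],"grip":0},{"delta_pos":[0,0,0],"twist":[0,0,0],"grip":0},{"delta_pos":[0,0,0],"twist":[0,0,0],"grip":0}]'
python3 - <<'E'
from h import *
p,d=imaging.grab_frame('wrist'); cv2.imwrite('pics/w24.png',p[:,:,::-1])
p,d=imaging.grab_frame('scene'); crop(p[:,:,::-1],200,230,440,370,3.3,'pics/s24.png')
T=G2W(G2,[[105-125*np.cos(.65),-207,175]])[0]; print(T); plan(T,-92.7)
E
```

```text
time_s: 37.6
ee_pos: [620.8, 28.2, 64.6]
ee_rot: [-90.0, -0.0, -92.9]
force: [0.1, 0.3, 0.3]
gripper_width: 32.6
time_s: 38.1
ee_pos: [620.3, 28.5, 186.1]
ee_rot: [-90.0, -0.0, -92.8]
force: [0.0, -0.8, -0.4]
gripper_width: 54.6
time_s: 38.6
ee_pos: [620.0, 28.4, 183.0]
ee_rot: [-90.1, -0.0, -92.8]
force: [-0.3, 0.3, -0.4]
gripper_width: 17.7
[ 602.23239583 -163.22879616  175.        ]
t 38.7 tcp [620.3  28.4 183.5] rot [-9.009e+01 -1.000e-02 -9.284e+01] F [-0.5  0.3  0. ] w 9.1
delta cm [19.23  0.85 -0.85] twist [ 0.1 -0.1  0. ]
```

View pics/w24.png

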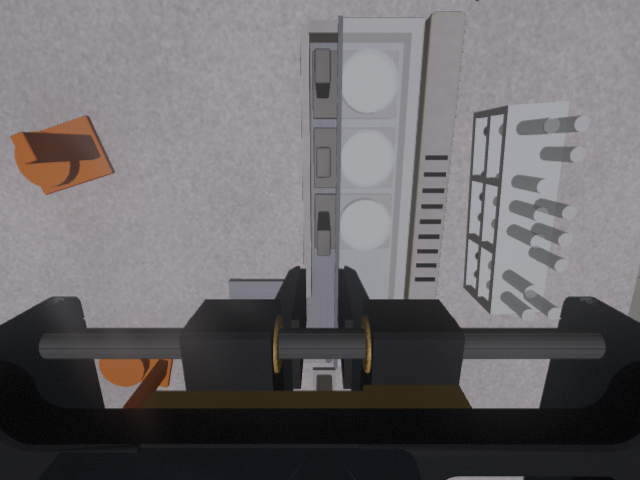

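View pics/s24.png

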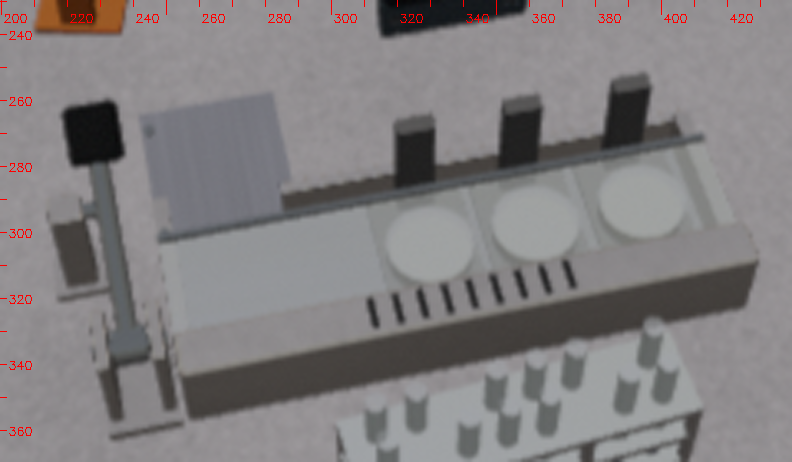

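All three carriers are seated in the gallery and the lane is empty. Now I move to the lever pad.

```bash
python3 -m pendant '[{"delta_pos":[4.5,0,0],"twist":[0,0,0],"grip":0},{"delta_pos":[9,0,-0.4],"twist":[0,0,0],"grip":0},{"delta_pos":[13.5,0,-0.8],"twist":[0,0,0],"grip":0},{"delta_pos":[17.5,0.5,-0.9],"twist":[0,0,0],"grip":0},{"delta_pos":[19.2,1.5,-0.9],"twist":[0,0,0],"grip":0}]';python3 -m pendant '[{"delta_pos":[0,0,0],"twist":[0,0,0],"grip":0},{"delta_pos":[0,0,0],"twist":[0,0,0],"grip":0},{"delta_pos":[0,0,0],"twist":[0,0,0],"grip":0},{"delta_pos":[0,0,0],"twist":[0,0,0],"grip":0},{"delta_pos":[0,0,0],"twist":[0,0,0],"grip":0}]'
python3 - <<'E'
from h import *
T=G2W(G2,[[105-125*np.cos(.65),-207,140]])[0]; print(T); plan(T,-92.7)
p,d=imaging.grab_frame('scene'); crop(p[:,:,::-1],200,200,320,300,6,'pics/s25.png')
E
```

```text
time_s: 39.2
ee_pos: [602.0, -166.4, 169.6]
ee_rot: [-89.9, -0.1, -93.0]
force: [0.4, 0.9, -0.0]
gripper_width: 0.6
time_s: 39.7
ee_pos: [602.5, -161.7, 169.7]
ee_rot: [-90.0, -0.0, -92.7]
force: [-0.2, 0.1, -0.2]
gripper_width: 0.4
[ 602.23239583 -163.22879616  140.        ]
t 39.7 tcp [ 602.5 -161.7  169.7] rot [-89.96  -0.   -92.75] F [-0.2  0.1 -0.2] w 0.4
delta cm [ 0.15  2.97 -0.02] twist [-0. -0.  0.]
```

View pics/s25.png

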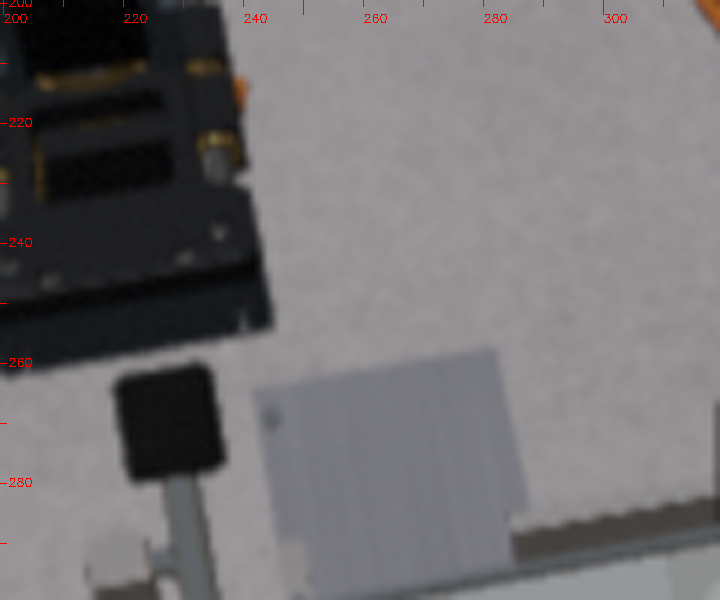

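```bash
python3 -m pendant '[{"delta_pos":[0.1,1,0],"twist":[0,0,0],"grip":0},{"delta_pos":[0.1,2,0],"twist":[0,0,0],"grip":0},{"delta_pos":[0.1,2.8,0],"twist":[0,0,0],"grip":0},{"delta_pos":[0.1,3.3,-0.2],"twist":[0,0,0],"grip":0},{"delta_pos":[0.1,3.8,-0.4],"twist":[0,0,0],"grip":0}]'; python3 -m pendant '[{"delta_pos":[0,0.5,-0.3],"twist":[0,0,0],"grip":0},{"delta_pos":[0,1,-0.6],"twist":[0,0,0],"grip":0},{"delta_pos":[0,1.5,-0.9],"twist":[0,0,0],"grip":0},{"delta_pos":[0,2,-1.1],"twist":[0,0,0],"grip":0},{"delta_pos":[0,2.5,-1.3],"twist":[0,0,0],"grip":0}]'
python3 - <<'E'
from h import *
T=G2W(G2,[[105-125*np.cos(.05),-207,72]])[0]; print(T); plan(T,-92.7)
p,d=imaging.grab_frame('scene'); crop(p[:,:,::-1],200,200,320,300,6,'pics/s26.png')
E
```

```text
time_s: 40.25
ee_pos: [597.7, -163.7, 130.5]
ee_rot: [-90.1, 0.0, -92.8]
force: [0.1, -0.7, -0.1]
gripper_width: 0.2
time_s: 40.75
ee_pos: [583.3, -163.0, 106.4]
ee_rot: [-90.1, -0.0, -92.8]
force: [-3.3, 0.6, 4.5]
gripper_width: 0.3
[ 576.92721123 -162.03543395   72.        ]
t 40.75 tcp [ 583.3 -163.   106.4] rot [-9.015e+01 -1.000e-02 -9.284e+01] F [-3.3  0.6  4.5] w 0.3
delta cm [-0.07  3.44 -0.63] twist [ 0.1 -0.1  0. ]
```

View pics/s26.png

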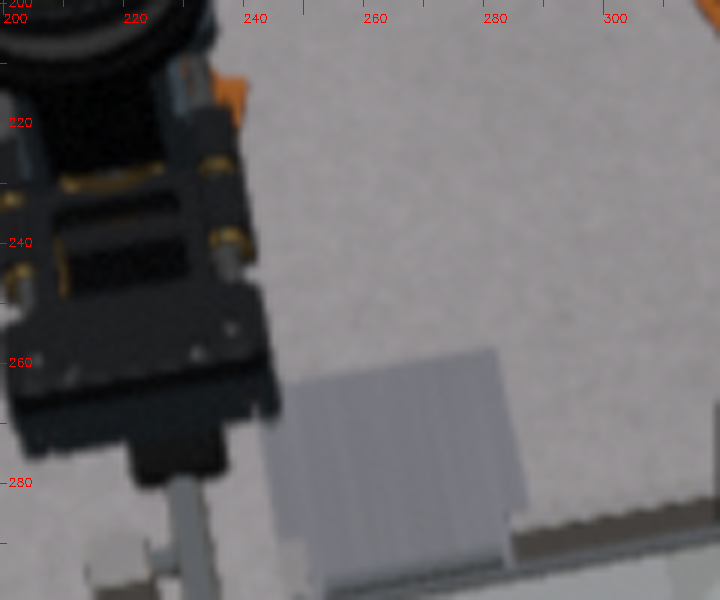

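```bash
python3 -m pendant '[{"delta_pos":[0,0.7,-0.2],"twist":[0,0,0],"grip":0},{"delta_pos":[0,1.4,-0.35],"twist":[0,0,0],"grip":0},{"delta_pos":[0,2.1,-0.5],"twist":[0,0,0],"grip":0},{"delta_pos":[0,2.8,-0.6],"twist":[0,0,0],"grip":0},{"delta_pos":[0,3.4,-0.6],"twist":[0,0,0],"grip":0}]'; python3 -m pendant '[{"delta_pos":[0,0.1,0],"twist":[0,0,0],"grip":0},{"delta_pos":[0,0.1,0],"twist":[0,0,0],"grip":0},{"delta_pos":[0,0.2,0],"twist":[0,0,0],"grip":0},{"delta_pos":[0,0.2,0],"twist":[0,0,0],"grip":0},{"delta_pos":[0,0.2,0],"twist":[0,0,0],"grip":0}]'
```

```text
time_s: 41.3
ee_pos: [578.1, -162.7, 74.8]
ee_rot: [-90.1, -0.0, -92.8]
force: [-12.7, 2.5, 31.9]
gripper_width: 0.5
time_s: 41.8
ee_pos: [578.3, -162.7, 70.7]
ee_rot: [-90.1, 0.0, -92.8]
force: [-3.8, 0.3, 9.0]
gripper_width: 0.4
```

```bash
python3 -m pendant '[{"delta_pos":[0,0.05,0],"twist":[0,0,0],"grip":0},{"delta_pos":[0,0.1,0],"twist":[0,0,0],"grip":0},{"delta_pos":[0,0.1,0],"twist":[0,0,0],"grip":0},{"delta_pos":[0,0,0],"twist":[0,0,0],"grip":0},{"delta_pos":[0,0,0],"twist":[0,0,0],"grip":0}]'; python3 -m pendant '[{"delta_pos":[0,-1,0],"twist":[0,0,0],"grip":0},{"delta_pos":[0,-3,0],"twist":[0,0,0],"grip":0},{"delta_pos":[0,-6,0],"twist":[0,0,0],"grip":0},{"delta_pos":[0,-9,-1],"twist":[0,0,0],"grip":0},{"delta_pos":[0,-12,-5],"twist":[0,0,0],"grip":0}]';python3 -m pendant '[{"delta_pos":[1,0,-4],"twist":[0,0,0],"grip":0},{"delta_pos":[1,0,-8],"twist":[0,0,0],"grip":0},{"delta_pos":[1,0,-12],"twist":[0,0,0],"grip":0},{"delta_pos":[1,0,-15],"twist":[0,0,0],"grip":0},{"delta_pos":[1,0,-15],"twist":[0,0,0],"grip":0}]'
python3 - <<'E'
from h import *
p,d=imaging.grab_frame('scene'); crop(p[:,:,::-1],110,230,440,400,2.4,'pics/s27.png')
p,d=imaging.grab_frame('top'); crop(p[:,:,::-1],230,165,560,330,2.4,'pics/t27.png')
print(state()['ee_pos'])
E
```

```text
time_s: 42.3
ee_pos: [578.7, -162.7, 70.3]
ee_rot: [-90.0, -0.0, -92.8]
force: [-2.9, 0.8, 6.8]
gripper_width: 0.2
time_s: 42.8
ee_pos: [531.6, -160.5, 190.7]
ee_rot: [-89.9, -0.0, -92.8]
force: [-0.8, -0.3, 0.2]
gripper_width: 0.5
time_s: 43.3
ee_pos: [375.3, -162.1, 190.2]
ee_rot: [-90.1, 0.0, -92.9]
force: [0.8, -0.9, -0.6]
gripper_width: 0.5
[ 379.2269549  -163.0086605   190.62636631]
```

View pics/s27.png

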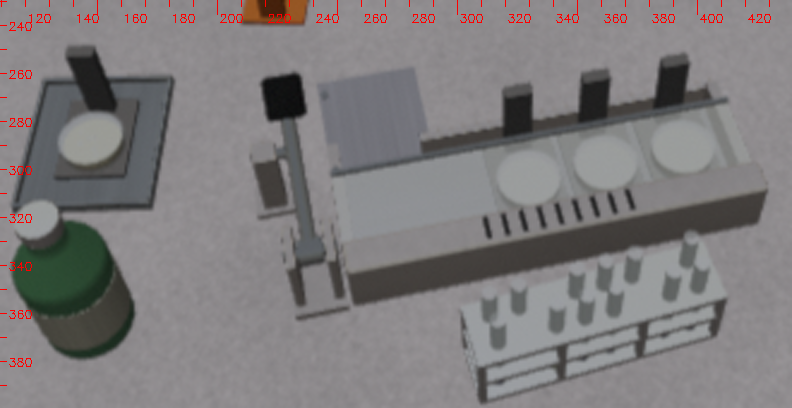

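View pics/t27.png

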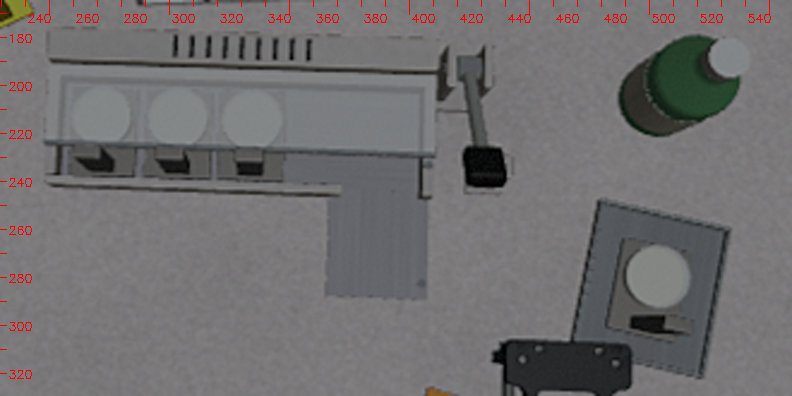

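The press reached z≈70.7, but the pictures show the lever back up, with the pad at (430,235) in the top view. It did not latch, so I press again in smaller steps and look while holding.

```bash
python3 - <<'E'
from h import *
T=G2W(G2,[[105-125*np.cos(.65),-207,165]])[0]; print(T); plan(T,-92.7)
E
python3 -m pendant '[{"delta_pos":[0,0,4.5],"twist":[0,0,0],"grip":0},{"delta_pos":[0,0,9],"twist":[0,0,0],"grip":0},{"delta_pos":[0,0,13.5],"twist":[0,0,0],"grip":0},{"delta_pos":[0,0,18],"twist":[0,0,0],"grip":0},{"delta_pos":[-0.6,1,21.5],"twist":[0,0,0],"grip":0}]'; python3 -m pendant '[{"delta_pos":[0,0.5,0],"twist":[0,0,0],"grip":0},{"delta_pos":[0,1,0],"twist":[0,0,0],"grip":0},{"delta_pos":[0,1.5,0],"twist":[0,0,0],"grip":0},{"delta_pos":[0,2,0],"twist":[0,0,0],"grip":0},{"delta_pos":[0,2,0],"twist":[0,0,0],"grip":0}]'
python3 - <<'E'
from h import *
T=G2W(G2,[[105-125*np.cos(.65),-207,145]])[0]; plan(T,-92.7)
E
```

```text
[ 602.23239583 -163.22879616  165.        ]
t 43.4 tcp [ 379.2 -163.   190.6] rot [-8.990e+01 -2.000e-02 -9.288e+01] F [0.4 0.7 0.2] w 0.8
delta cm [-1.1   2.6  22.27] twist [-0.1 -0.2  0. ]
time_s: 43.9
ee_pos: [599.0, -168.0, 180.4]
ee_rot: [-89.8, -0.1, -92.8]
force: [-0.2, 1.2, 0.3]
gripper_width: 0.3
time_s: 44.4
ee_pos: [592.8, -167.5, 160.0]
ee_rot: [-90.1, 0.0, -92.9]
force: [-0.7, 0.1, 0.1]
gripper_width: 0.2
t 44.4 tcp [ 592.8 -167.5  160. ] rot [-9.005e+01  1.000e-02 -9.287e+01] F [-0.7  0.1  0.1] w 0.2
delta cm [-0.48  1.5   0.92] twist [ 0.1 -0.2 -0. ]
```

```bash
python3 -m pendant '[{"delta_pos":[-0.4,0.8,0.9],"twist":[0,0,0],"grip":0},{"delta_pos":[-0.4,1.6,0.9],"twist":[0,0,0],"grip":0},{"delta_pos":[-0.4,2.4,0.8],"twist":[0,0,0],"grip":0},{"delta_pos":[-0.4,3,0.5],"twist":[0,0,0],"grip":0},{"delta_pos":[-0.4,3.6,0.2],"twist":[0,0,0],"grip":0}]'; python3 -m pendant '[{"delta_pos":[0,0.5,-0.3],"twist":[0,0,0],"grip":0},{"delta_pos":[0,1,-0.5],"twist":[0,0,0],"grip":0},{"delta_pos":[0,1.5,-0.7],"twist":[0,0,0],"grip":0},{"delta_pos":[0,2,-0.9],"twist":[0,0,0],"grip":0},{"delta_pos":[0,2.5,-1.1],"twist":[0,0,0],"grip":0}]'; python3 -m pendant '[{"delta_pos":[0,0.3,-0.1],"twist":[0,0,0],"grip":0},{"delta_pos":[0,0.5,-0.1],"twist":[0,0,0],"grip":0},{"delta_pos":[0,0.7,-0.1],"twist":[0,0,0],"grip":0},{"delta_pos":[0,0.9,-0.1],"twist":[0,0,0],"grip":0},{"delta_pos":[0,1,-0.1],"twist":[0,0,0],"grip":0}]'
```

```text
time_s: 44.9
ee_pos: [594.9, -163.4, 124.0]
ee_rot: [-90.1, 0.0, -92.8]
force: [-4.2, 0.1, 4.5]
gripper_width: 0.4
time_s: 45.4
ee_pos: [585.2, -163.2, 99.2]
ee_rot: [-90.0, -0.0, -92.8]
force: [-1.2, 0.3, 4.1]
gripper_width: 0.6
time_s: 45.9
ee_pos: [584.1, -163.0, 89.2]
ee_rot: [-90.0, -0.0, -92.8]
force: [-0.7, -0.3, 3.3]
gripper_width: 0.2
```

```bash
for i in 1; do :; done; python3 -m pendant '[{"delta_pos":[0,0.2,-0.1],"twist":[0,0,0],"grip":0},{"delta_pos":[0,0.4,-0.1],"twist":[0,0,0],"grip":0},{"delta_pos":[0,0.6,-0.1],"twist":[0,0,0],"grip":0},{"delta_pos":[0,0.8,-0.1],"twist":[0,0,0],"grip":0},{"delta_pos":[0,1,-0.1],"twist":[0,0,0],"grip":0}]'
```

```text
time_s: 46.4
ee_pos: [583.0, -162.9, 79.2]
ee_rot: [-90.0, -0.0, -92.8]
force: [-0.9, 0.7, 3.8]
gripper_width: 0.2
```

```bash
python3 -m pendant '[{"delta_pos":[0,0.1,0],"twist":[0,0,0],"grip":0},{"delta_pos":[0,0.2,0],"twist":[0,0,0],"grip":0},{"delta_pos":[0,0.3,0],"twist":[0,0,0],"grip":0},{"delta_pos":[0,0.4,0],"twist":[0,0,0],"grip":0},{"delta_pos":[0,0.4,0],"twist":[0,0,0],"grip":0}]'
python3 - <<'E'
from h import *
p,d=imaging.grab_frame('scene'); crop(p[:,:,::-1],200,250,300,350,6,'pics/s28.png')
p,d=imaging.grab_frame('wrist'); cv2.imwrite('pics/w28.png',p[:,:,::-1])
E
```

```text
time_s: 46.9
ee_pos: [582.7, -162.9, 76.4]
ee_rot: [-90.0, -0.0, -92.8]
force: [-3.9, 0.9, 10.2]
gripper_width: 0.5
```

View pics/s28.png

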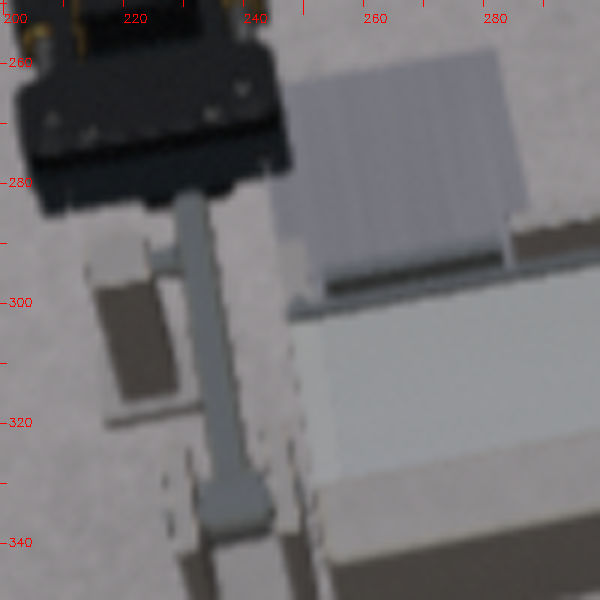

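View pics/w28.png

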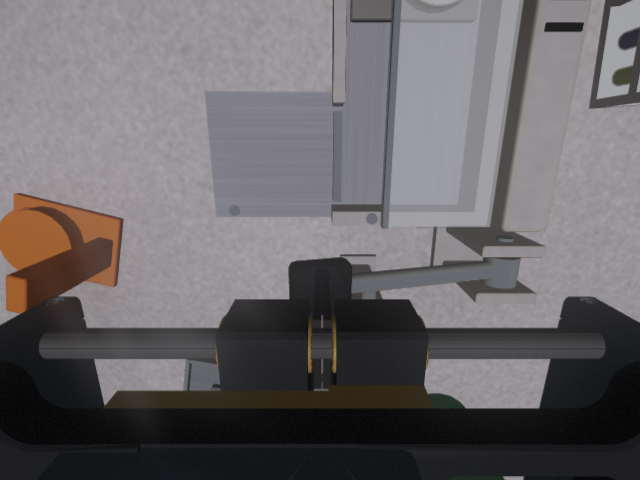

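```bash
cat >> h.py <<'E'
def dep(n,d,u,v,c):
    z=float(d[v,u]); p=np.array([(u-c['cx'])/c['fx']*z,(v-c['cy'])/c['fy']*z,z]); return c['R'].T@(p-c['t'])
E
python3 - <<'E'
from h import *
c=imaging.camera_info('wrist'); p,d=imaging.grab_frame('wrist')
for u,v in ((296,270),(346,268),(300,290),(345,285),(320,263),(380,281),(400,278),(430,275),(460,271),(340,150)):
    X=dep('wrist',d,u,v,c); print(u,v,X.round(1),inG(X,G2))
print(state()['force'],state()['ee_pos'])
E
```

```text
296 270 [ 569.1 -148.6   98.4] [ -28.3 -194.    98.4]
346 268 [ 596.7 -151.5   91.2] [  -0.5 -195.6   91.2]
300 290 [ 573.3 -147.   128.4] [ -24.2 -192.2  128.4]
345 285 [ 595.8 -161.7   91.8] [  -1.  -205.8   91.8]
320 263 [ 582.2 -148.    90.8] [ -15.3 -192.7   90.8]
380 281 [ 617.2 -163.5   84. ] [  20.4 -206.6   84. ]
400 278 [ 629.8 -163.5   81. ] [  33.  -205.9   81. ]
430 275 [ 649.4 -164.4   76.3] [  52.6 -205.9   76.3]
460 271 [ 669.6 -164.5   71.8] [  72.8 -205.1   71.8]
340 150 [599.1 -88.2  18.7] [  -1.1 -132.2   18.7]
[-4.3360994   1.89230151  9.12553498] [ 582.68177134 -162.90758167   76.40357827]
```

```bash
python3 - <<'E'
from h import *
p,d=imaging.grab_frame('wrist'); q=np.clip(p[:,:,::-1].astype(int)*3,0,255).astype('uint8'); crop(q,250,220,420,400,4,'pics/w29.png')
p,d=imaging.grab_frame('top'); q=np.clip(p[:,:,::-1].astype(int)*2,0,255).astype('uint8'); crop(q,380,170,460,300,4.5,'pics/t29.png')
E
```

View pics/w29.png

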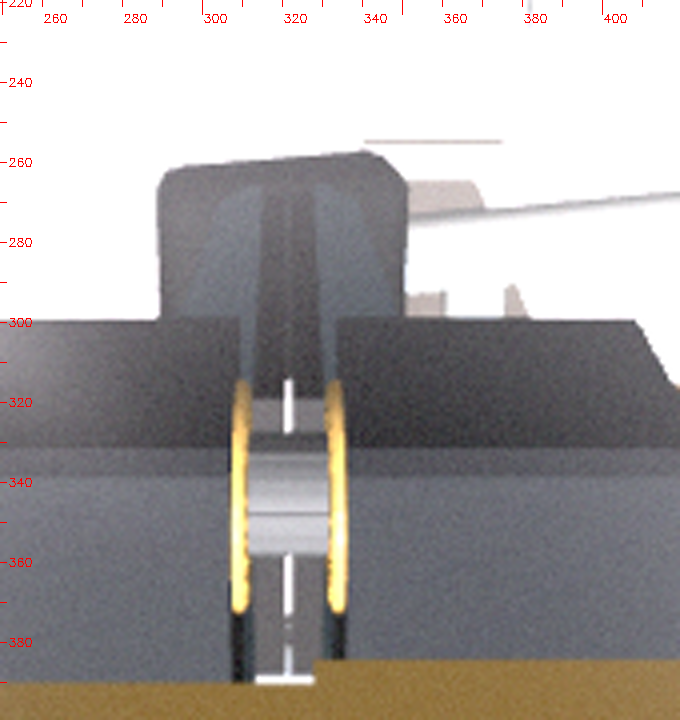

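View pics/t29.png

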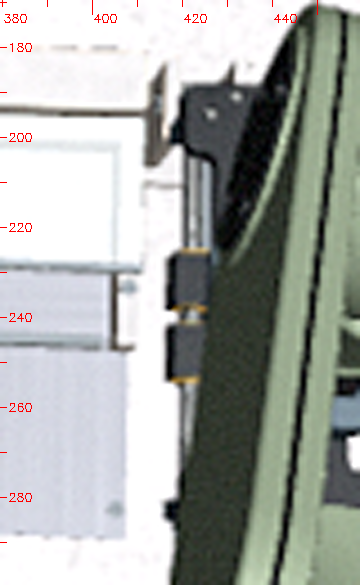

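```bash
python3 - <<'E'
from h import *
c=imaging.camera_info('wrist'); p,d=imaging.grab_frame('wrist')
for u,v in ((293,268),(293,285),(293,295),(347,272),(347,285),(347,295),(320,262),(310,264),(335,262),(315,270),(315,280),(325,270),(325,290)):
    X=dep('wrist',d,u,v,c); print(u,v,round(float(d[v,u])),X.round(1),inG(X,G2))
print(proj('wrist',state()['ee_pos']), state()['qpos'].round(2))
E
```

```text
293 268 182 [ 567.4 -147.9   97. ] [ -30.1 -193.3   97. ]
293 285 184 [ 566.8 -157.4   98.4] [ -30.2 -202.8   98.4]
293 295 186 [ 566.3 -163.6   98. ] [ -30.4 -209.1   98. ]
347 272 189 [ 597.2 -153.9   91.3] [ 1.00e-01 -1.98e+02  9.13e+01]
347 285 190 [ 597.  -161.6   92.1] [ 2.000e-01 -2.056e+02  9.210e+01]
347 295 145 [ 594.3 -147.4  134.9] [  -3.1 -191.6  134.9]
320 262 188 [ 582.2 -147.4   90.6] [ -15.3 -192.1   90.6]
310 264 186 [ 576.6 -147.6   92.8] [ -20.9 -192.6   92.8]
335 262 189 [ 590.7 -148.1   89.8] [  -6.8 -192.5   89.8]
315 270 181 [ 579.4 -149.    98.7] [ -18.  -193.9   98.7]
315 280 166 [ 579.8 -148.4  114.2] [ -17.6 -193.2  114.2]
325 270 179 [ 584.9 -148.6  100.5] [ -12.5 -193.2  100.5]
325 290 154 [ 584.7 -148.6  126.1] [ -12.7 -193.2  126.1]
(np.float64(322.2546174999696), np.float64(277.66544640261327)) [-1.670e+01  2.620e+01  9.498e+01 -1.000e-02  5.884e+01 -1.386e+01]
```

```bash
python3 -m pendant '[{"delta_pos":[0,0.15,0],"twist":[0,0,0],"grip":0},{"delta_pos":[0,0.3,0],"twist":[0,0,0],"grip":0},{"delta_pos":[0,0.45,-0.1],"twist":[0,0,0],"grip":0},{"delta_pos":[0,0.6,-0.1],"twist":[0,0,0],"grip":0},{"delta_pos":[0,0.6,-0.1],"twist":[0,0,0],"grip":0}]'
```

```text
time_s: 47.7
ee_pos: [582.4, -162.9, 74.6]
ee_rot: [-89.8, -0.0, -92.8]
force: [-10.3, 3.1, 30.1]
gripper_width: 0.5
```

```bash
python3 -m pendant '[{"delta_pos":[0,0.15,0],"twist":[0,0,0],"grip":0},{"delta_pos":[0,0.3,0],"twist":[0,0,0],"grip":0},{"delta_pos":[0,0.45,-0.1],"twist":[0,0,0],"grip":0},{"delta_pos":[0,0.6,-0.1],"twist":[0,0,0],"grip":0},{"delta_pos":[0,0.6,-0.1],"twist":[0,0,0],"grip":0}]'; python3 - <<'E'
from h import *
c=imaging.camera_info('wrist'); p,d=imaging.grab_frame('wrist'); cv2.imwrite('pics/w30.png',p[:,:,::-1])
for u,v in ((293,268),(293,285),(347,272),(347,285),(400,278),(460,271)):
    X=dep('wrist',d,u,v,c); print(u,v,X.round(1),inG(X,G2))
E
```

```text
time_s: 48.2
ee_pos: [580.5, -162.7, 63.7]
ee_rot: [-90.0, 0.0, -92.8]
force: [-1.8, 0.8, 3.1]
gripper_width: 0.4
293 268 [ 565.1 -148.1   83.5] [ -32.3 -193.6   83.5]
293 285 [ 564.7 -157.    86.3] [ -32.3 -202.5   86.3]
347 272 [ 594.9 -152.8   81.2] [  -2.3 -196.9   81.2]
347 285 [ 594.7 -160.8   80.9] [  -2.1 -205.    80.9]
400 278 [ 626.6 -161.5   72.6] [  29.8 -204.1   72.6]
460 271 [ 665.4 -162.4   63.9] [  68.6 -203.2   63.9]
```

View pics/w30.png

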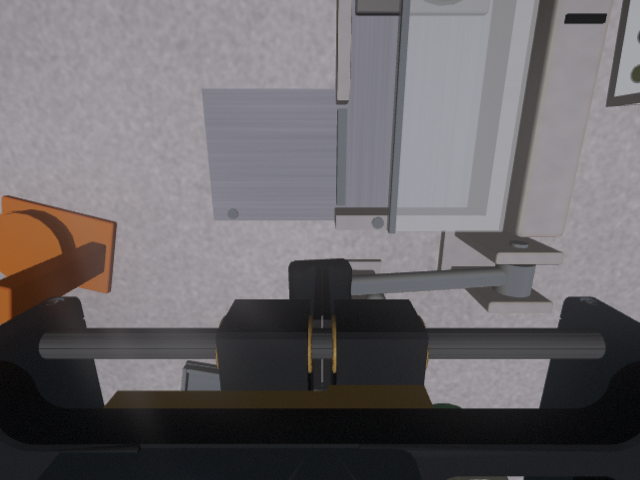

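```bash
python3 -m pendant '[{"delta_pos":[0,0.2,0],"twist":[0,0,0],"grip":0},{"delta_pos":[0,0.4,0],"twist":[0,0,0],"grip":0},{"delta_pos":[0,0.6,-0.1],"twist":[0,0,0],"grip":0},{"delta_pos":[0,0.7,-0.1],"twist":[0,0,0],"grip":0},{"delta_pos":[0,0.7,-0.1],"twist":[0,0,0],"grip":0}]'
```

```text
time_s: 48.75
ee_pos: [580.1, -162.8, 55.9]
ee_rot: [-90.0, 0.0, -92.8]
force: [-0.9, 0.2, 0.4]
gripper_width: 0.1
```

```bash
python3 -m pendant '[{"delta_pos":[0,0.1,0],"twist":[0,0,0],"grip":0},{"delta_pos":[0,0.2,0],"twist":[0,0,0],"grip":0},{"delta_pos":[0,0.25,0],"twist":[0,0,0],"grip":0},{"delta_pos":[0,0.25,0],"twist":[0,0,0],"grip":0},{"delta_pos":[0,0.25,0],"twist":[0,0,0],"grip":0}]'; python3 - <<'E'
from h import *
c=imaging.camera_info('wrist'); p,d=imaging.grab_frame('wrist')
for u,v in ((293,285),(347,272),(347,285),(390,282),(450,278)):
    X=dep('wrist',d,u,v,c); print(u,v,X.round(1),inG(X,G2))
E
```

```text
time_s: 49.25
ee_pos: [580.4, -162.9, 53.6]
ee_rot: [-90.0, -0.0, -92.8]
force: [-0.3, 0.2, 0.9]
gripper_width: 0.4
293 285 [ 564.4 -157.5   75.1] [ -32.6 -203.1   75.1]
347 272 [ 594.8 -152.8   71.3] [  -2.5 -196.9   71.3]
347 285 [ 594.6 -160.8   71. ] [  -2.3 -204.9   71. ]
390 282 [ 619.6 -161.6   67.7] [  22.7 -204.6   67.7]
450 278 [ 655.4 -162.4   64.1] [  58.6 -203.6   64.1]
```

```bash
python3 -m pendant '[{"delta_pos":[0,0.1,0],"twist":[0,0,0],"grip":0},{"delta_pos":[0,0.15,0],"twist":[0,0,0],"grip":0},{"delta_pos":[0,0.15,0],"twist":[0,0,0],"grip":0},{"delta_pos":[0,0.15,0],"twist":[0,0,0],"grip":0},{"delta_pos":[0,0.15,0],"twist":[0,0,0],"grip":0}]';
```

```text
time_s: 49.8
ee_pos: [580.2, -162.8, 52.3]
ee_rot: [-90.0, -0.0, -92.8]
force: [-0.4, 0.1, 1.1]
gripper_width: 0.4
```

```bash
python3 -m pendant '[{"delta_pos":[0,0.1,0],"twist":[0,0,0],"grip":0},{"delta_pos":[0,0.2,0],"twist":[0,0,0],"grip":0},{"delta_pos":[0,0.2,0],"twist":[0,0,0],"grip":0},{"delta_pos":[0,0.2,0],"twist":[0,0,0],"grip":0},{"delta_pos":[0,0.2,0],"twist":[0,0,0],"grip":0}]';
```

```text
time_s: 50.3
ee_pos: [580.1, -162.9, 50.6]
ee_rot: [-90.0, -0.0, -92.8]
force: [-1.7, -0.2, 5.4]
gripper_width: 0.4
```

Force rises at z 50.6, which is the stop. I retract gently and check.

```bash
python3 -m pendant '[{"delta_pos":[0,-0.2,0],"twist":[0,0,0],"grip":0},{"delta_pos":[0,-0.5,0],"twist":[0,0,0],"grip":0},{"delta_pos":[0,-1,0],"twist":[0,0,0],"grip":0},{"delta_pos":[0,-2,0],"twist":[0,0,0],"grip":0},{"delta_pos":[0,-3.5,0],"twist":[0,0,0],"grip":0}]';python3 -m pendant '[{"delta_pos":[0,-3,0],"twist":[0,0,0],"grip":0},{"delta_pos":[0,-6,0],"twist":[0,0,0],"grip":0},{"delta_pos":[0,-9,-2],"twist":[0,0,0],"grip":0},{"delta_pos":[0,-12,-6],"twist":[0,0,0],"grip":0},{"delta_pos":[0,-12,-10],"twist":[0,0,0],"grip":0}]';python3 -m pendant '[{"delta_pos":[0,0,-4],"twist":[0,0,0],"grip":0},{"delta_pos":[0,0,-8],"twist":[0,0,0],"grip":0},{"delta_pos":[0,0,-10],"twist":[0,0,0],"grip":0},{"delta_pos":[0,0,-10],"twist":[0,0,0],"grip":0},{"delta_pos":[0,0,-10],"twist":[0,0,0],"grip":0}]'
python3 - <<'E'
from h import *
p,d=imaging.grab_frame('scene'); crop(p[:,:,::-1],110,230,440,400,2.4,'pics/s31.png')
p,d=imaging.grab_frame('top'); crop(p[:,:,::-1],230,165,560,330,2.4,'pics/t31.png')
E
```

```text
time_s: 50.8
ee_pos: [579.6, -162.6, 85.5]
ee_rot: [-90.1, 0.0, -92.8]
force: [-0.7, 0.8, -0.4]
gripper_width: 0.3
time_s: 51.3
ee_pos: [482.0, -158.6, 210.1]
ee_rot: [-89.5, -0.2, -92.8]
force: [-0.1, 0.3, -0.1]
gripper_width: 0.7
time_s: 51.8
ee_pos: [381.1, -153.2, 206.3]
ee_rot: [-89.8, -0.0, -92.9]
force: [-0.1, -0.7, -0.3]
gripper_width: 0.8
```

View pics/s31.png

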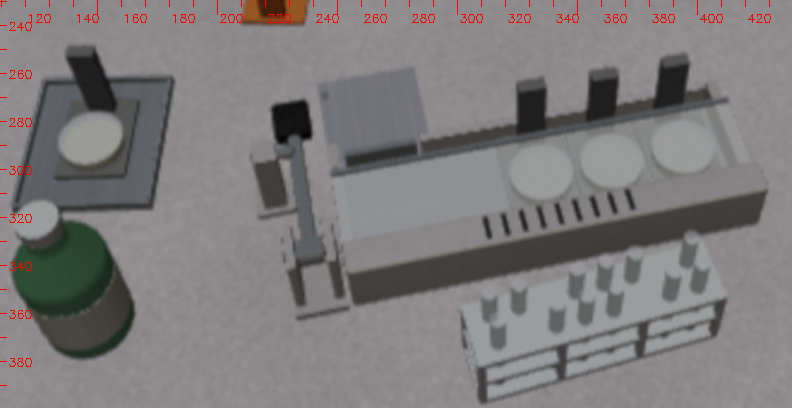

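View pics/t31.png

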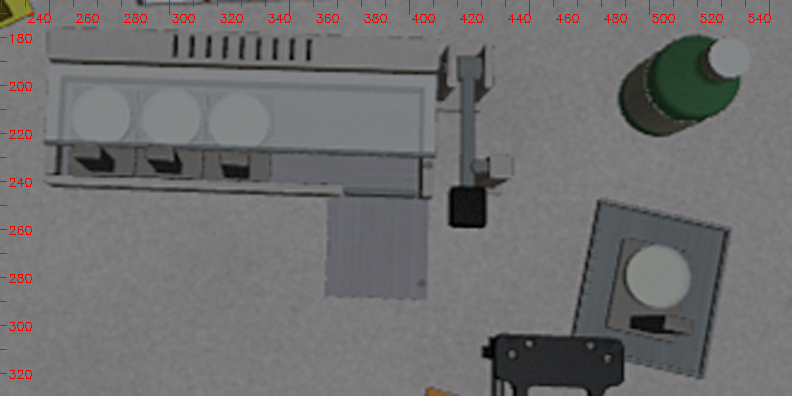

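```bash
python3 - <<'E'
from h import *
for q in ((531,88),(603,77),(674,62)):
    u,v=np.array(q)/2.4+[109.5,229.5]; X=ray('scene',u,v,98); print('scene',X.round(1),inG(X,G2))
u,v=np.array((467,208))/2.4+[229.5,164.5]; X=ray('top',u,v,72); print('pad',inG(X,G2),'expected -20,-207')
p,d=imaging.grab_frame('top'); crop(p[:,:,::-1],240,195,440,260,4,'pics/t32.png')
c=imaging.camera_info('top')
for u,v in ((424,250),(421,252),(424,225),(424,235)): print('pad depth',inG(dep('top',d,u,v,c),G2))
for u,v in ((328,234),(300,232),(272,231)): print('h',inG(dep('top',d,u,v,c),G2))
E
```

```text
scene [622.7  38.   98. ] [16.5 -5.  98. ]
scene [628.1 100.   98. ] [19.  57.2 98. ]
scene [629.3 163.7  98. ] [ 17.2 120.8  98. ]
pad [ -22.3 -205.1   72. ] expected -20,-207
pad depth [-127.2  -34.1  980.5]
pad depth [ -24.2 -198.9   71.8]
pad depth [  33.6 -205.4   66.7]
pad depth [  12.1 -205.3   68.6]
h [ 5.  -5.3 87. ]
h [ 7.3 52.8 87.1]
h [  8.  111.7  84.3]
```

View pics/t32.png

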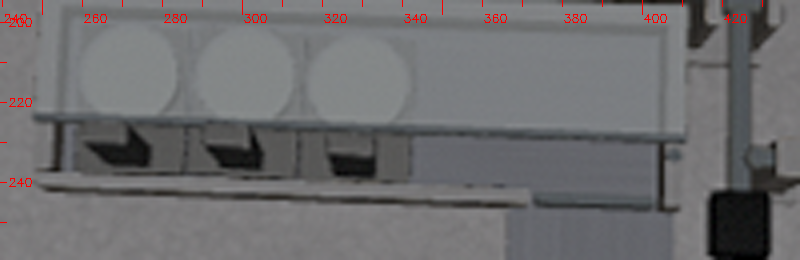

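```bash
python3 -c "
from h import *
s=state(); print(s['time_s'],s['force'])
print(job.job_done())"
```

```text
51.95 [ 0.06707662  0.48266074 -0.15986446]
the job is handed in; nothing more can be done
None
```

I moved the finished carrier out through the lane onto the return tray. I then slid the three fresh carriers found on the bench into the gallery, latched the lever down, and handed in at 52 s. The hand-in reported no verdict.

**Last checks:**
- **Fresh carriers:** their handle points read gallery y of about -5, 57 and 121 mm and x of about 16 to 19 mm. They look upright, and the entry lane is empty.
- **Finished carrier:** it looks upright and centred on the tray.
- **Lever:** the pad is at about z = 72 mm with the gate raised, and it stayed down after I let go.
- **Rest of the scene:** the robot is clear of everything. I did not move any of the other ware; the rack and bottle look unmoved in the last pictures, but those did not show the beaker or all of the decoys.

**What went wrong or disagreed:**
- **First lever press:** it stopped short and the lever sprang back up. The closed fingers met the pad about 19 mm higher than the TCP reading implies, so I pressed again, deeper. The force reached about 30 N at the spring ball, against the 8 N given.
- **Carriers shifted:** during the lever work two fresh carriers moved a few millimetres to the left inside the gallery, but they stayed within the limits.
- **Camera readings:** the cameras disagreed by 2 to 4 mm. The slope of the lever arm read 0.09 rad where 0.05 was expected, although the pad height fits fully down.

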